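Clamp a bracket blank in the drilling fixture and centre-punch it

ROBOT

A 6-joint arm with a two-finger parallel gripper is mounted at the origin on the work surface. World frame = base frame: x ahead of the robot, y to its left, z up, the work surface at z = 0. Lengths are in mm, angles in degrees, forces in N, time in s.
With the tool pointing down it reaches from about 300 to 850 mm from the base axis. Payload 4.2 kg.
Tool frame: the origin (TCP) lies on the centre line of the jaws, within the pads' length; the fingertips stand 14 mm ahead of it and the grasp point (between the pads) lies 5 mm behind it (env.finger_overhang is the z of the fingertips in the tool frame, in mm); z points along the fingers, y is the line along which they close (so a half turn about z gives the same grasp; the last joint's range is limited). The gripper opens to 91 mm and grips with 3 to 60 N. Pads are 32 mm wide; open, the fingers measure 118 mm over their backs; the gripper's body (76 mm by 178 mm) begins 60 mm behind the grasp point.
Start: joints at [-74.026, 18.312, 89.639, -0, 72.044, -1.146], TCP at [169.268, -549.536, 227.976] pointing down, gripper open.
Joint ranges: [-177.97, 177.97], [-48.28, 115.42], [12.27, 149.76], [-77.06, 257.06], [2.81, 150.46], [-146.56, 146.56]. Speed limits (degrees/s): [147.25, 147.25, 180, 180, 180, 180].

INTERFACE

Orientations are given as [roll, pitch, yaw] about the fixed x, y, z axes, in that order (R = Rz(yaw) Ry(pitch) Rx(roll)).
In Python, from workcell import sensors, viewer, env gives the robot as it stands. The module is installed in compiled form; this text tells all that it offers.
- The arm moves only by the tool step_arm, never from a script. Its argument "plan" is one flat list of numbers, 6 for each row, row after row: the shift along the tool's x, y, z in cm, then the turn, a rotation vector about the tool's x, y, z in rad. In form: [x, y, z, wx, wy, wz, x, y, z, wx, wy, wz, ...]. A call has 1 to 5 rows; each row shifts and turns the commanded pose from where the row before left it, along the tool's axes as they then stand; what a row does not reach is not made up. A row lasts 1/12 s, in which the tool goes at most 41.7 mm and 7.16 degrees, less where a joint would pass 70% of its speed; a pose out of reach is approached as far as the arm can. A call is refused whole if a number of a shift passes 4.17 or a number of a turn 0.125, either way. A call with a gripper value outside its range is refused whole. "hand" is the finger opening in cm, from 0 to 9.12, set as the call begins (left out, the last holds). The fingers move at their own pace and stop on an object; "newtons" is the grip in N (left out, the last holds). Time passes only in rows, so rows that do not move let the fingers close. It gives the time, the measured TCP pose, the force, the opening and the grip force at its end, in the units of the state.
- sensors.state(): the state, without advancing time (a new reading comes with each control period).
- viewer.grab_frame(name): name is "scene" or "top"; returns a dict with "img" (400x640x3 uint8, red, green, blue), "fx", "fy", "cx", "cy" (pixels), "position" and "attitude" of the camera in the world. Camera axes: x right, y down, z forward; pixel columns grow to the right and rows downward; lengths in mm; the calibration is good to about 2 mm. A picture is of the moment at which its call begins. There is no depth.
- env.job_done(): hands the job in; it is judged then, once.
Trained networks look in a picture, given as the dict that the camera call returned (one of the last four; its "shot" number tells which), for a name from the list of things; names that differ only in an ending like _2 or _b are one class to them, and where a whole thing is asked for, a point or a joint stands for the part that bears it (a point fixed in the world has none). Each returns a list of dicts, best first, with "score" (0 to 1); they miss things now and then, are a little off and sometimes report something else, mostly with a low value. They report only what shows in the picture. A call takes as long as a camera call. They do not tell look-alikes from the thing itself.
- viewer.boxes_of(name, picture): "location" ([column, row] in pixels, amid what is visible of it).
- viewer.pinpoint(name, picture): "location" ([column, row] in pixels: a listed point, or the origin of a listed thing).
The state is a dict: "time_s": time; "qpos": joint angles; "qvel": joint speeds; "effort": joint torques, N m; "ee_pos": TCP position; "ee_rot": TCP orientation; "force": force on the tool from outside, world axes, zero at the start; "torque": the same for the moment, N m; "gripper_width": finger opening in mm; "gripper_force": force on a finger pad.
Only numpy, scipy, OpenCV 4.12 (cv2) and the standard library are available. Lean on these libraries where they do the work, as an engineer would, in place of code of your own. Each camera call takes 0.05 s, during which the arm holds its last target. There are 200 camera calls.

TASK

Lay the steel bracket blank flat in the drilling fixture, its long edge against the two dowels, its drilled end against the end dowel and its scribed cross clear of the clamp, and press the toggle clamp's handle fully down to hold it. Then take the spring-loaded centre punch from the tool block, hold it upright with its point on the scribed cross and press straight down until the spring snaps, marking the blank nowhere else. Put the punch back upright in the hole it came from, leave the clamp shut on the blank, and do not disturb the other tools.

Things in the scene. Friction and masses are not known exactly. Their poses are not given: they have to be found in the camera images.
- blank: the bracket blank, a dark steel flat bar 40 mm (x) x 100 mm (y) x 8 mm thick, 0.2 to 0.3 kg, flat on the bench at the start. Origin: centre of its underside; z up. A 10 mm hole lies 36 mm from the centre towards +y (the drilled end), a scribed cross 30 mm towards -y. The drilled end starts pointing within 35 degrees of +y.
- cross (a point): the crossing of two bright scribed lines (one across, one along) on the blank's top face, 30 mm from its centre towards its -y end, 8 mm above its underside. The punch's point goes here.
- fixture: the drilling fixture, fixed: aluminium plate 100 mm (x) x 200 mm (y from -75 to +125) x 12 mm, with three dowels and a toggle clamp. Origin: on the bench right under the centre of a correctly laid blank, whose axes are then those of the fixture and whose underside is at z = 12 mm. The clamp stands at y = 67 to 113 mm, 40 mm high without arm and handle; shut, all of it is below 60 mm.
- edge_dowel_1 (a point): top of a steel dowel, 8 mm thick, 11.5 mm above the plate, at x = +24, y = -34 mm in the fixture's frame. The blank's long +x edge lies against this dowel and edge_dowel_2 (edge line x = +20 mm).
- edge_dowel_2 (a point): top of the second edge dowel, alike, at x = +24, y = +34 mm in the fixture's frame. A finger fits between the two.
- end_dowel (a point): top of the end dowel, alike, at x = -10, y = +54 mm in the fixture's frame. The blank's drilled +y end lies against it (end line y = +50 mm).
- clamp_handle (a joint): angle of the clamp's handle, rad: 0 fully open, 1.17 fully down (stop). Elevation above level = 1.25 - this value, leaning to the fixture's +y. Starts at 0 to 0.1, stays where it is left, takes 3 to 8 N at the grip. It swings the clamp's arm down with it; the rubber foot meets the blank from about 0.95 on. Shut: beyond 1.05.
- handle_pivot (a point): the handle's turning line runs through this point along the fixture's x axis: x = 0, y = +101, z = 30 mm in the fixture's frame. The clamp's arm, open, stands upright at y = 80 mm, its top about 95 mm above the bench and its foot some 20 mm towards the blank; shut, its foot presses at y = +28 mm.
- handle_grip (a point): point on the middle line of the clamp handle's black grip, 72 mm from the turning line. The grip is 20 mm wide (along the fixture's x), 14 mm thick and reaches from 36 to 98 mm from the turning line. Push on its upper face (towards the blank while it stands up), in an arc down to +y.
- punch: the spring-loaded centre punch, bare steel, 122 mm long, 0.14 kg, point-down in one of the block's holes: the thin straight ribbed barrel with fine brass rings near its top. Origin: on its axis, underside of its flange, which rests on the block's top; z up along it. Flange 22 mm wide, z 0 to 6 mm; barrel above; below, a 12 mm nose narrows to 8 mm at z = -34, then a 5.6 mm plunger to z = -56 mm.
- barrel (a point): the place to grip the punch: on its axis, 28 mm above the flange's underside. The barrel is 14 mm across from z = 6 to 66 mm (its top). Fingertips just above the flange bear on it when pressing.
- punch_tip (a point): the point of the punch, at the end of its plunger; 56 mm below the punch's origin while the spring is relaxed.
- plunger (a joint): how far the punch's plunger is pushed in, m: 0 relaxed, 0.011 fully in (stop). The hidden spring resists with 4 N at first, about 15 N at its strongest (7 mm in), then gives way, down to 5 N from 10 mm on; beyond 0.0095 it has snapped. It springs out again when the punch is lifted.
- tool_block: wooden tool block, fixed, 190 mm (x) x 46 mm (y) x 60 mm high. Origin: centre of its underside. Three upright through holes 16 mm across at x = -62, 0 and +62 mm, y = 0, hold the punch, a screwdriver and a file in any order. Grip across the row (fingers on its +y and -y sides) to keep clear of the neighbours.
- screwdriver: stubby screwdriver, black barrel handle 68 mm tall and 23 mm wide, standing handle-up in the tool block; a bystander. Origin: centre of the handle's underside, on the block's top.
- file: small round file with a pear-shaped pale wooden handle 62 mm tall and 24 mm wide, standing handle-up in the tool block; a bystander. Origin: centre of the handle's underside, on the block's top.
- square: steel engineer's square lying flat, blade 150 x 25 mm, cross-piece 75 mm long and 14 mm high; a bystander. Origin: middle of the blade's underside.
- tape: pocket tape measure, 72 x 40 x 62 mm high; a bystander. Origin: centre of its underside.
- oil_can: bare metal oil can with a thin spout, 68 mm wide and 155 mm tall; a bystander. Origin: centre of its underside.
- hammer: hammer lying flat, 260 mm long; a bystander. Origin: middle of its length, on the bench.
- sanding_block: wooden sanding block, 66 x 106 x 26 mm high; a bystander. Origin: centre of its underside.
There are look-alikes about, which are no part of the job. Several things look just like the blank: the one meant starts nearest to the robot's base.

How it is judged (in metres and radians):
On the way, in this order (a step that is already met when the one before it is completed fails the run):
1. the blank lies flat in the fixture against its dowels (x of blank in the frame of fixture between -0.004 and 0.003 m and y of blank in the frame of fixture between -0.005 and 0.003 m and z of cross in the frame of fixture between 0.018 and 0.0225 m and y of cross in the frame of fixture below -0.02 m and angle between the y axis of blank and the y axis of fixture, either way round below 0.07 rad), for 0.2 s.
2. the clamp is shut on the blank (all of step 1 and value of joint clamp_handle above 1.05 rad), for 0.2 s.
3. the punch is drawn from the block (distance of punch from where it was at the start of the episode above 0.06 m), for 0.1 s.
4. the punch, upright within 7 degrees and within 4 mm of the cross, is pressed until it snaps (plunger beyond 9.5 mm) (value of joint plunger above 0.0095 m and horizontal distance between punch_tip and cross below 0.004 m and contact force between punch and blank above 1.5 N and angle between punch's own z axis and vertical below 0.12 rad and value of joint clamp_handle above 1.05 rad), for 0.05 s.
At the end, for the whole second after the job is handed in: blank flat in the fixture: long edge within 4 mm of its two dowels, drilled end within 5 mm of the end dowel, in line within 4 degrees; clamp handle down (beyond 1.05 rad); punch upright (within 6 degrees) and at rest in its own hole, within 8 mm of where it started (all of step 2 and distance of punch from where it was at the start of the episode below 0.008 m and angle between punch's own z axis and vertical below 0.1 rad and linear speed of each of punch, blank below 0.02 m/s); the robot touches nothing.
It fails at once if the punch marks the blank away from the cross (plunger pressed in beyond 6 mm on the blank more than 6 mm off the cross) (value of joint plunger above 0.006 m and contact force between punch and blank above 1.5 N and horizontal distance between punch_tip and cross above 0.006 m).
It fails at once if another tool on the bench or in the block is moved more than 30 mm (distance of any of screwdriver, file, square, tape, oil_can, hammer, sanding_block from where it was at the start of the episode above 0.03 m).
It also fails if it takes over 72 s, if anything falls off the work surface, if the arm or the gripper's body presses on something with over 40 N, if the wrist force passes 120 N, or if a joint passes its speed limit or range.

## Working session

There is one attempt and no reset: what is moved stays moved. The work goes in short steps, Python scripts to look and compute and a tool call to move; the robot and the scene stay as the last step left them, time stands still between calls to the robot, and variables do not carry over. Pictures are saved under pics/ and viewed, at most 10 in all, crops included, and the job is handed in when it is done.

Besides the shell and the picture viewer there is one more tool, called after ">>>" as name(argument=value, ...) on one line, values as JSON. step_arm: Moves the arm, as the interface text tells. Its arguments: {"type":"object","properties":{"plan":{"type":"array","items":{"type":"number"}},"hand":{"type":"number"},"newtons":{"type":"number"}},"required":["plan"]}

```bash
mkdir -p pics
cat > h.py <<'E'
import numpy as np, cv2
from scipy.spatial.transform import Rotation as R
from workcell import sensors, viewer, env
def camR(f):
    a=np.array(f["attitude"],float)
    return a if a.shape==(3,3) else R.from_euler('xyz',a,degrees=True).as_matrix()
def w(f,px,z):
    d=camR(f)@np.array([(px[0]-f["cx"])/f["fx"],(px[1]-f["cy"])/f["fy"],1])
    p=np.array(f["position"],float); return p+d*(z-p[2])/d[2]
def proj(f,P):
    c=camR(f).T@(np.array(P,float)-np.array(f["position"])); return [c[0]/c[2]*f["fx"]+f["cx"],c[1]/c[2]*f["fy"]+f["cy"]]
def tri(f,p,g,q):
    A=[];b=[]
    M=np.zeros((3,3));v=np.zeros(3)
    for F,x in((f,p),(g,q)):
        o=np.array(F["position"],float);d=w(F,x,0)-o;d/=np.linalg.norm(d);N=np.eye(3)-np.outer(d,d);M+=N;v+=N@o
    return np.linalg.solve(M,v)
def save(f,n): cv2.imwrite(f"pics/{n}.png",f["img"][:,:,::-1])
E
python3 - <<'E'
from h import *
s=viewer.grab_frame("scene");t=viewer.grab_frame("top")
save(s,"s0");save(t,"t0")
for f in(s,t): print({k:v for k,v in f.items() if k!="img"})
for n,z in dict(blank=0,cross=8,fixture=0,edge_dowel_1=23.5,edge_dowel_2=23.5,end_dowel=23.5,handle_pivot=30,handle_grip=100,punch=60,barrel=88,tool_block=0,screwdriver=60,file=60,square=0,tape=0,oil_can=0,hammer=0,sanding_block=0).items():
    for nm,f in(("s",s),("t",t)):
        print(n,nm,[(np.round(r["location"]).tolist(),round(r["score"],2),np.round(w(f,r["location"],z)[:2]).tolist()) for r in viewer.pinpoint(n,f)[:4]])
print(env.finger_overhang,sensors.state())
E
```

```text
{'fx': 458.8856392198034, 'fy': 458.8856392198034, 'cx': 318.1007754676063, 'cy': 194.64893201098477, 'position': array([1332.01039893,  161.69626864,  854.70940401]), 'attitude': array([-133.2329433 ,   -0.2611728 ,  106.67600227]), 'shot': 1}
{'fx': 385.9334745210658, 'fy': 385.9334745210658, 'cx': 324.56090446597136, 'cy': 199.3344446449848, 'position': array([ 352.02754334,  -62.76443473, 1047.72827268]), 'attitude': array([-1.67883516e+02, -1.48249246e-01, -8.48094148e+01]), 'shot': 2}
blank s [([189.0, 174.0], 0.67, [485.0, -471.0]), ([198.0, 218.0], 0.57, [635.0, -367.0]), ([240.0, 184.0], 0.56, [483.0, -316.0]), ([306.0, 282.0], 0.45, [744.0, -39.0])]
blank t [([426.0, 241.0], 0.94, [487.0, -330.0]), ([449.0, 186.0], 0.7, [647.0, -389.0]), ([478.0, 243.0], 0.66, [494.0, -469.0]), ([431.0, 248.0], 0.36, [467.0, -344.0])]
cross s [([188.0, 215.0], 0.97, [638.0, -392.0]), ([181.0, 179.0], 0.86, [517.0, -478.0]), ([232.0, 174.0], 0.73, [455.0, -350.0])]
cross t [([452.0, 192.0], 0.83, [627.0, -396.0]), ([432.0, 248.0], 0.73, [467.0, -344.0]), ([478.0, 232.0], 0.62, [523.0, -469.0
[... 2496 characters left out ...]
86, [357.0, 187.0])]
14.0 {'time_s': 1.9, 'qpos': array([-7.40270275e+01,  1.83123676e+01,  8.96390500e+01, -1.79969125e-03,
        7.20420448e+01, -1.14446973e+00]), 'qvel': array([ 0.08685354, -0.03069604,  0.06662744, -0.04025394, -0.01728984,
        0.03746614]), 'effort': array([ 6.39553291e-04, -4.12348509e+01, -2.32227159e+01,  7.29603460e-02,
        3.77823680e-02, -1.45296366e-05]), 'ee_pos': array([ 169.25314109, -549.55312482,  227.97089602]), 'ee_rot': array([1.79993498e+02, 1.84231711e-03, 1.71179970e+01]), 'force': array([ 0.47229117, -0.1079862 ,  0.18187029]), 'torque': array([ 0.0713409 , -0.00107645,  0.0060505 ]), 'gripper_force': 0.0, 'gripper_width': 91.3343971945341}
```

View pics/t0.png

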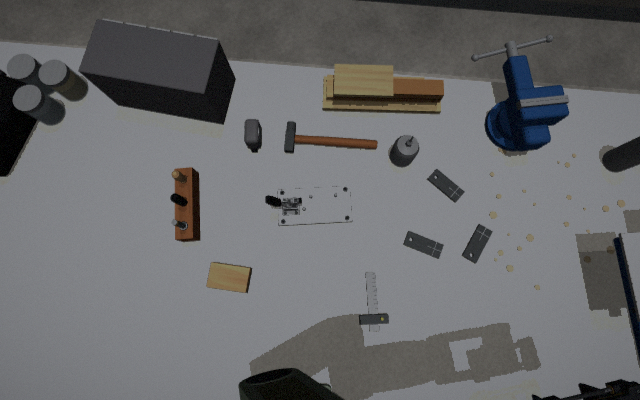

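View pics/s0.png

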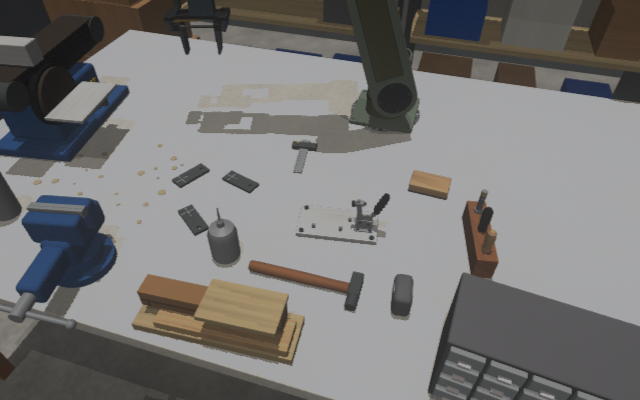

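The top view shows three blanks, around (424,244), (478,243) and (446,186). The one at (424,244) is nearest the base, with its hole to the left and cross to the right. The fixture is around (315,205) with its clamp to the left. The punch is the thin barrel at (181,226) in top and (481,200) in scene, at the block's −x end. Next I refine with enlarged crops.

```bash
cat >> h.py <<'E'
FP=dict(fixture=(0,0,0),edge_dowel_1=(24,-34,23.5),edge_dowel_2=(24,34,23.5),end_dowel=(-10,54,23.5),handle_pivot=(0,101,30))
def blankfit(f,near,z=8):
    u,v=[int(round(x)) for x in proj(f,[*near,z])]
    r=28;g=cv2.cvtColor(f["img"],cv2.COLOR_RGB2GRAY)[v-r:v+r,u-r:u+r]
    m=(g<95).astype(np.uint8);m=cv2.morphologyEx(m,cv2.MORPH_CLOSE,np.ones((5,5),np.uint8))
    n,l,st,c=cv2.connectedComponentsWithStats(m)
    i=min((i for i in range(1,n) if st[i,4]>150),key=lambda i:np.hypot(*(c[i]-r)))
    ys,xs=np.where(l==i);P=np.array([w(f,(x+u-r,y+v-r),z)[:2] for x,y in zip(xs,ys)])
    rc=cv2.minAreaRect(P.astype(np.float32));m=P.mean(0);ww,V=np.linalg.eigh(np.cov(P.T));a=V[:,1]*np.sign(V[1,1])
    return m,rc,np.degrees(np.arctan2(-a[0],a[1]))
E
python3 - <<'E'
from h import *
from scipy.optimize import least_squares
obs=[]
for k in range(2):
    for nm in("top","scene"):
        f=viewer.grab_frame(nm)
        for n,L in FP.items():
            for r in viewer.pinpoint(n,f)[:2]: obs.append((f,n,r["location"]))
        if k==0:
            print(nm,blankfit(f,(485,-328)))
            b=np.array([r["location"] for r in viewer.pinpoint("cross",f)]);print([w(f,x,8)[:2].round(1).tolist() for x in b])
            if nm=="top": ft=f
            else: fs=f
        for n in("punch","barrel"):
            print(n,[(np.round(r["location"],1).tolist(),round(r["score"],2)) for r in viewer.pinpoint(n,f)[:2]])
def res(p):
    c,s=np.cos(p[2]),np.sin(p[2]);out=[]
    for f,n,l in obs:
        names=[n] if "edge" not in n else ["edge_dowel_1","edge_dowel_2"]
        E=[]
        for m in names:
            L=FP[m];E.append(np.array(proj(f,(p[0]*100+c*L[0]-s*L[1],p[1]*100+s*L[0]+c*L[1],L[2])))-l)
        e=min(E,key=lambda e:e@e);out+=list(e)
    return np.array(out)
s=least_squares(res,[5.5,-.45,0],loss='cauchy',f_scale=1)
print("fix",s.x[:2]*100,np.degrees(s.x[2]))
e=res(s.x).reshape(-1,2)
for o,x in zip(obs,e): print(o[1],x.round(1))
def crop(f,c,r,k):return cv2.resize(f["img"][c[1]-r[1]:c[1]+r[1],c[0]-r[0]:c[0]+r[0]],None,fx=k,fy=k,interpolation=cv2.INTER_CUBIC)
A=np.vstack([crop(ft,(313,205),(50,25),8),crop(fs,(345,217),(50,37),8)[:590-400+0]])if 0 else None
a=crop(ft,(313,205),(57,25),7);b=crop(fs,(345,215),(57,32),6)[:240] if 0 else crop(fs,(350,215),(57,17+8),7)[:248]
cv2.imwrite("pics/c1.png",np.vstack([a,b])[:598,:,::-1])
E
```

```text
top (array([ 475.41041912, -319.74787281]), ((475.5050354003906, -319.76666259765625), (101.68012237548828, 41.34599685668945), 72.73945617675781), np.float64(-17.153173514717057))
[[473.7, -344.9], [627.7, -401.4], [517.0, -479.0]]
punch [([183.4, 225.5], 0.68)]
barrel [([428.8, 247.5], 0.51), ([177.0, 225.6], 0.44)]
scene (array([ 480.38665097, -314.74749279]), ((480.1280517578125, -316.0239562988281), (103.342529296875, 43.726261138916016), 73.38472747802734), np.float64(-17.18676535101267))
[[531.8, -460.0], [638.6, -397.9], [462.0, -347.2], [563.7, -6.3], [357.6, 189.4]]
punch [([478.3, 210.4], 0.48)]
barrel [([478.7, 202.2], 0.65), ([477.2, 210.3], 0.54)]
punch [([182.2, 227.4], 0.53)]
barrel [([178.0, 226.9], 0.41)]
punch [([478.6, 209.1], 0.5), ([380.3, 201.3], 0.41)]
barrel [([478.9, 200.4], 0.52), ([485.3, 249.5], 0.16)]
fix [559.20293958 -44.39101668] 7.726225494777357
fixture [0.2 0.4]
fixture [138.5   3.1]
edge_dowel_1 [ 0.7 -0.5]
edge_dowel_1 [-0.1  1.7]
edge_dowel_2 [ 0.7 -0.5]
edge_dowel_2 [-0.1  1.7]
end_dowel [-1.2 -0.5]
handle_pivot [1.9 0.9]
fixture [-0.8  2.5]
fixture [-53.4  22.7]
edge_dowel_1 [-1.6 -0. ]
edge_dowel_1 [-0.  -1.7]
edge_dowel_2 [-1.6 -0. ]
edge_dowel_2 [-0.  -1.7]
end_dowel [-2.5  0.4]
end_dowel [-80.9  27.9]
handle_pivot [0.4 2.8]
fixture [-2.4  1.1]
fixture [-77.4  53.9]
edge_dowel_1 [-1.1 -0.1]
edge_dowel_1 [-0.7 -2.9]
edge_dowel_2 [-1.1 -0.1]
edge_dowel_2 [-0.7 -2.9]
end_dowel [-0.2 -1.9]
end_dowel [120.5   5.4]
handle_pivot [1.5 0.8]
fixture [ 2.7 -0.9]
edge_dowel_1 [ 0.8 -2.9]
edge_dowel_1 [-1.8  0.5]
edge_dowel_2 [ 0.8 -2.9]
edge_dowel_2 [-1.8  0.5]
end_dowel [-1.9  2.4]
end_dowel [ 11.5 -10.9]
handle_pivot [0.4 2.8]
handle_pivot [-60.   29.3]
```

View pics/c1.png

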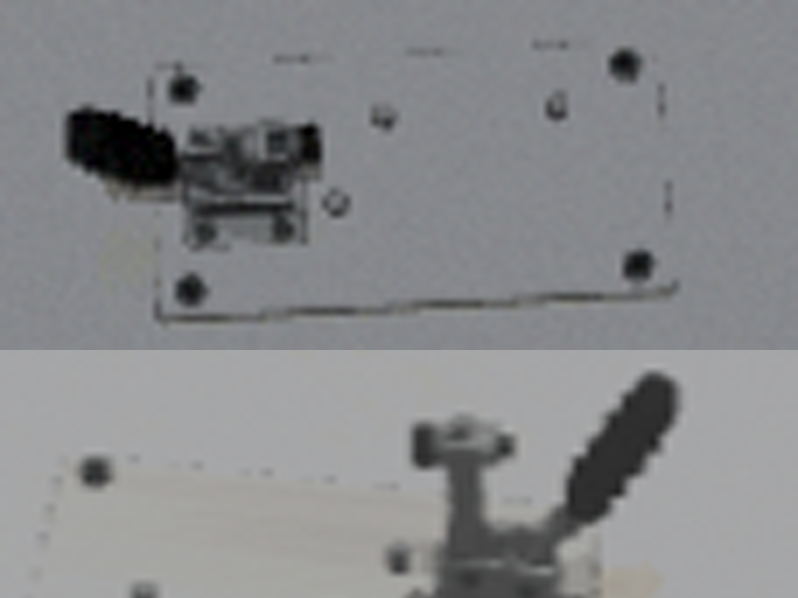

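The crop shows the dowels at crop pixels (383,117), (556,107) and (336,203), and the bolts at (183,88), (625,64), (190,289) and (638,265). I'll fit the fixture to those.

Run:
```python
from h import *
from scipy.optimize import least_squares
t=viewer.grab_frame("top");s=viewer.grab_frame("scene")
c=lambda x,y:((x+.5)/7-.5+256,(y+.5)/7-.5+180)
d=lambda x,y:((x+.5)/7-.5+293,(y-350+.5)/7-.5+190)
O=[(t,c(383,117),(24,34,23.5)),(t,c(556,107),(24,-34,23.5)),(t,c(336,203),(-10,54,23.5)),(t,c(158,318),(-50,125,12)),(t,c(676,290),(-50,-75,12)),(s,d(398,558),(-10,54,23.5)),(s,d(145,592),(24,-34,23.5))]
B=[(t,c(183,88),(1,1)),(t,c(625,64),(1,-1)),(t,c(190,289),(-1,1)),(t,c(638,265),(-1,-1)),(s,d(95,470),(-1,-1))]
def res(p):
    co,si=np.cos(p[2]),np.sin(p[2]);out=[]
    for f,l,L in O+[(f,l,(g[0]*p[3]*10,25+g[1]*p[4]*10,14)) for f,l,g in B]:
        e=np.array(proj(f,(p[0]*100+co*L[0]-si*L[1],p[1]*100+si*L[0]+co*L[1],L[2])))-l
        if f is s: e=e-p[5:7]
        out+=list(e)
    return np.array(out)
q=least_squares(res,[5.5,-.45,0.07,4,9,0,0]);print(q.x[:2]*100,np.degrees(q.x[2]),q.x[3:]);print(res(q.x).reshape(-1,2).round(1))
for nm in("tool_block","punch","barrel","screwdriver","file"):
    a=viewer.pinpoint(nm,t);b=viewer.pinpoint(nm,s)
    for x in a[:2]:
        for y in b[:2]:print(nm,x["location"],y["location"],tri(t,x["location"],s,y["location"]).round(1))
cr=lambda f,u,v:cv2.resize(f["img"][v-45:v+45,u-30:u+30],None,fx=6.5,fy=6.5,interpolation=cv2.INTER_CUBIC)
cv2.imwrite("pics/c2.png",np.hstack([cr(t,187,205),cr(s,482,230)])[:,:,::-1])
```

```text
[558.8036334  -43.03896916] 8.209589188452721 [ 4.04836625  8.70292126 -0.99092919 -1.00943683]
[[ 0.  -0.6]
 [ 0.3 -0.4]
 [-0.1 -0.2]
 [-0.1  0. ]
 [-0.3  0.2]
 [ 0.2 -1. ]
 [-0.3  0.1]
 [ 0.1 -0.1]
 [ 0.1  0.2]
 [-0.   0.3]
 [ 0.1  0.4]
 [ 0.1  0.9]]
tool_block [188.3, 206.3] [475.0, 245.8] [522.5 324.8   1. ]
tool_block [188.3, 206.3] [481.6, 228.9] [513.9 318.   48.7]
punch [373.5, 301.5] [476.3, 211.3] [392.1  63.7  94. ]
punch [184.9, 224.6] [476.3, 211.3] [464.3 308.1  58.5]
barrel [181.2, 227.1] [478.6, 202.3] [454.7 308.1  80.3]
screwdriver [183.6, 200.3] [482.3, 229.0] [526.5 321.8  63.6]
file [178.7, 178.4] [484.2, 253.3] [586.8 339.5  53.1]
```

View pics/c2.png

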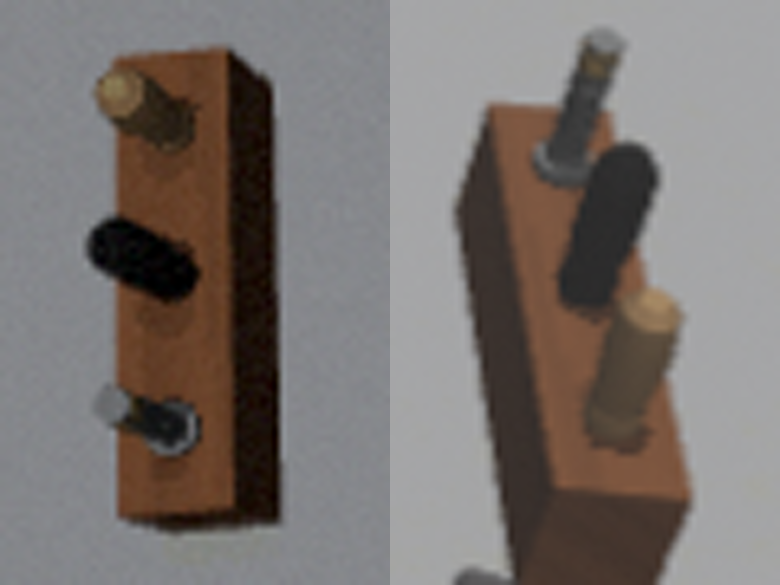

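The second crop shows the file at the top, the screwdriver in the middle and the punch at the near end (flange at crop (174,427), top at (113,407)). Now I'll write the planner and approach the blank.

```bash
cat >> h.py <<'E'
FX=np.array([558.8,-43.0]);FY=np.radians(8.21)
def fw(x,y,z=None):
    c,s=np.cos(FY),np.sin(FY);p=FX+[c*x-s*y,s*x+c*y]
    return p if z is None else np.array([*p,z])
def plan(wps,step=32,start=None):
    "wps: (x,y,z,yaw); prints rows cm/rad, tool down"
    st=sensors.state();p=np.array(st["ee_pos"]);Rc=R.from_euler('xyz',st["ee_rot"],degrees=True)
    if start is not None: p=np.array(start[:3],float);Rc=R.from_euler('xyz',[180,0,start[3]],degrees=True)
    rows=[]
    for x,y,z,yaw in wps:
        T=np.array([x,y,z],float);Rt=R.from_euler('xyz',[180,0,yaw],degrees=True)
        rv=(Rc.inv()*Rt).as_rotvec();n=int(max(np.ceil(np.linalg.norm(T-p)/step),np.ceil(np.linalg.norm(rv)/.11),1))
        for k in range(n):
            d=np.round(Rc.inv().apply((T-p)/(n-k))/10,2);r=np.round((Rc.inv()*Rt).as_rotvec()/(n-k),3)
            rows.append([*d,*r]);p=p+Rc.apply(d*10);Rc=Rc*R.from_rotvec(r)
    rows=[[float(v)+0.0 for v in r] for r in rows]
    for i in range(0,len(rows),5):print([v for r in rows[i:i+5] for v in r])
E
python3 - <<'E'
from h import *
f=viewer.grab_frame("top")
c=lambda x,y:((x+.5)/6.5-.5+157,(y+.5)/6.5-.5+160)
print("flange",w(f,c(174,427),63),"top",w(f,c(113,407),126))
for p in((118,62),(230,50),(118,515),(233,512)):print(w(f,c(*p),60).round(1))
plan([(475.5,-320,110,72.8),(475.5,-320,40,72.8)])
E
```

```text
flange [461.8651099  309.09047171  63.        ] top [460.17821466 309.04611621 126.        ]
[609.  358.1  60. ]
[618.3 313.4  60. ]
[425.7 326.3  60. ]
[430.9 281.5  60. ]
[2.77, -0.99, 0.91, 0.0, 0.0, -0.075, 2.84, -0.78, 0.91, 0.0, 0.0, -0.075, 2.89, -0.57, 0.91, 0.0, 0.0, -0.075, 2.92, -0.35, 0.91, 0.0, 0.0, -0.075, 2.94, -0.13, 0.91, 0.0, 0.0, -0.075]
[2.94, 0.09, 0.91, 0.0, 0.0, -0.075, 2.93, 0.31, 0.91, 0.0, 0.0, -0.075, 2.9, 0.53, 0.9, 0.0, 0.0, -0.074, 2.85, 0.74, 0.91, 0.0, 0.0, -0.075, 2.79, 0.95, 0.9, 0.0, 0.0, -0.074]
[2.71, 1.15, 0.91, 0.0, 0.0, -0.075, 2.61, 1.36, 0.9, 0.0, 0.0, -0.074, 2.5, 1.54, 0.91, 0.0, 0.0, -0.075, 0.0, 0.0, 2.33, 0.0, 0.0, 0.0, 0.0, 0.0, 2.33, 0.0, 0.0, 0.0]
[0.0, 0.0, 2.34, 0.0, 0.0, 0.0]
```

>>> step_arm(plan=[2.77, -0.99, 0.91, 0, 0, -0.075, 2.84, -0.78, 0.91, 0, 0, -0.075, 2.89, -0.57, 0.91, 0, 0, -0.075, 2.92, -0.35, 0.91, 0, 0, -0.075, 2.94, -0.13, 0.91, 0, 0, -0.075], hand=7)

```text
time_s: 4.67
ee_pos: [288.0, -460.5, 182.2]
ee_rot: [180.0, 0.0, 38.8]
force: [0.5, -0.8, -0.3]
gripper_width: 69.9
gripper_force: 0.0
```

>>> step_arm(plan=[2.94, 0.09, 0.91, 0, 0, -0.075, 2.93, 0.31, 0.91, 0, 0, -0.075, 2.9, 0.53, 0.9, 0, 0, -0.074, 2.85, 0.74, 0.91, 0, 0, -0.075, 2.79, 0.95, 0.9, 0, 0, -0.074])

```text
time_s: 5.08
ee_pos: [406.0, -372.0, 136.9]
ee_rot: [180.0, 0.0, 60.2]
force: [0.7, -1.0, 0.4]
gripper_width: 69.9
gripper_force: 0.0
```

>>> step_arm(plan=[2.71, 1.15, 0.91, 0, 0, -0.075, 2.61, 1.36, 0.9, 0, 0, -0.074, 2.5, 1.54, 0.91, 0, 0, -0.075, 0, 0, 2.33, 0, 0, 0, 0, 0, 2.33, 0, 0, 0])

```text
time_s: 5.5
ee_pos: [477.7, -319.4, 63.5]
ee_rot: [179.8, 0.1, 73.0]
force: [-1.0, -0.1, -0.1]
gripper_width: 70.4
gripper_force: 0.0
```

>>> step_arm(plan=[0, 0, 1.5, 0, 0, 0, 0, 0, 0, 0, 0, 0])

```text
time_s: 5.67
ee_pos: [473.7, -318.4, 45.2]
ee_rot: [-179.6, -0.1, 72.8]
force: [-0.1, 1.5, -0.2]
gripper_width: 70.1
gripper_force: 0.0
```

Run:
```python
from h import *
s=sensors.state();print(s["ee_pos"],s["ee_rot"],s["force"])
t=viewer.grab_frame("top");q=viewer.grab_frame("scene")
cr=lambda f,u,v:cv2.resize(f["img"][v-50:v+50,u-40:u+40],None,fx=5,fy=5,interpolation=cv2.INTER_CUBIC)
cv2.imwrite("pics/c3.png",np.hstack([cr(t,424,242),cr(q,240,180)])[:,:,::-1])
plan([(475.5,-320,16.5,72.8)])
```

```text
[ 473.7302281  -318.38007868   45.17122409] [-1.79628708e+02 -1.15802471e-01  7.28467387e+01] [-0.12863158  1.49586152 -0.17720384]
[0.01, 0.0, 3.18, 0.0, 0.0, 0.0]
```

View pics/c3.png

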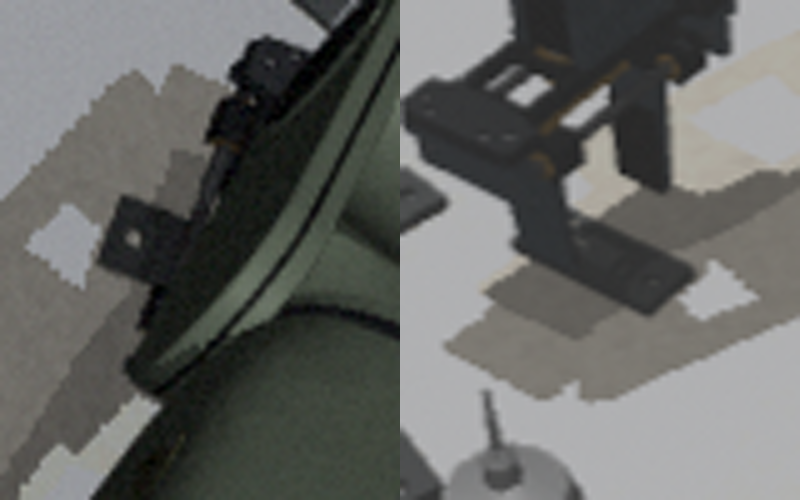

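The jaws straddle the blank: it shows between the fingers at crop (130,240) and (640,270). Descending.

>>> step_arm(plan=[0, 0, 1.3, 0, 0, 0, 0, 0, 1.2, 0, 0, 0, 0, 0, 0, 0, 0, 0, 0, 0, 0, 0, 0, 0])

```text
time_s: 6.1
ee_pos: [475.8, -320.5, 24.3]
ee_rot: [179.9, 0.0, 72.8]
force: [0.8, 0.1, 0.8]
gripper_width: 70.1
gripper_force: 0.0
```

>>> step_arm(plan=[0, 0, 0, 0, 0, 0, 0, 0, 0, 0, 0, 0])

```text
time_s: 6.27
ee_pos: [476.2, -320.7, 24.7]
ee_rot: [179.9, 0.0, 72.8]
force: [-0.2, 0.9, -0.2]
gripper_width: 70.4
gripper_force: 0.0
```

>>> step_arm(plan=[0, 0, 0.45, 0, 0, 0, 0, 0, 0.4, 0, 0, 0, 0, 0, 0, 0, 0, 0, 0, 0, 0, 0, 0, 0])

```text
time_s: 6.6
ee_pos: [475.3, -319.9, 14.6]
ee_rot: [-180.0, -0.0, 72.8]
force: [-0.2, -0.4, -0.3]
gripper_width: 69.9
gripper_force: 0.0
```

>>> step_arm(plan=[0, 0, 0, 0, 0, 0, 0, 0, 0, 0, 0, 0, 0, 0, 0, 0, 0, 0, 0, 0, 0, 0, 0, 0, 0, 0, 0, 0, 0, 0], hand=3, newtons=30)

```text
time_s: 7.02
ee_pos: [475.5, -320.0, 14.9]
ee_rot: [180.0, 0.0, 72.8]
force: [1.2, -0.2, 1.7]
gripper_width: 39.9
gripper_force: 27.4
```

>>> step_arm(plan=[0, 0, 0, 0, 0, 0, 0, 0, 0, 0, 0, 0, 0, 0, 0, 0, 0, 0])

```text
time_s: 7.27
ee_pos: [475.5, -320.0, 14.9]
ee_rot: [180.0, 0.0, 72.8]
force: [-0.7, 0.7, 0.2]
gripper_width: 40.0
gripper_force: 30.0
```

Run:
```python
from h import *
a=fw(-4,-6)
print(a);plan([(475.5,-320,90,72.8),(*a,80,98.2),(*a,45,98.2)],35)
```

```text
[555.69780479 -49.50971465]
[0.0, 0.0, -2.5, 0.0, 0.0, 0.0, 0.0, 0.0, -2.51, 0.0, 0.0, 0.0, 0.0, 0.0, -2.5, 0.0, 0.0, 0.0, 3.13, -0.04, 0.11, 0.0, 0.0, -0.049, 3.13, 0.12, 0.11, 0.0, 0.0, -0.049]
[3.12, 0.27, 0.11, 0.0, 0.0, -0.049, 3.11, 0.42, 0.11, 0.0, 0.0, -0.049, 3.08, 0.58, 0.11, 0.0, 0.0, -0.049, 3.05, 0.73, 0.11, 0.0, 0.0, -0.05, 3.01, 0.88, 0.11, 0.0, 0.0, -0.049]
[2.97, 1.02, 0.11, 0.0, 0.0, -0.05, 2.91, 1.17, 0.12, 0.0, 0.0, -0.049, 0.0, 0.0, 3.5, 0.0, 0.0, 0.0]
```

>>> step_arm(plan=[0, 0, -2.5, 0, 0, 0, 0, 0, -2.5, 0, 0, 0, 0, 0, -2.5, 0, 0, 0, 3.13, -0.04, 0.11, 0, 0, -0.049, 3.13, 0.12, 0.11, 0, 0, -0.049])

```text
time_s: 7.68
ee_pos: [494.1, -261.0, 89.2]
ee_rot: [179.8, 0.1, 78.4]
force: [-0.2, 0.3, -3.0]
gripper_width: 39.6
gripper_force: 30.0
```

>>> step_arm(plan=[3.12, 0.27, 0.11, 0, 0, -0.049, 3.11, 0.42, 0.11, 0, 0, -0.049, 3.08, 0.58, 0.11, 0, 0, -0.049, 3.05, 0.73, 0.11, 0, 0, -0.05, 3.01, 0.88, 0.11, 0, 0, -0.049])

```text
time_s: 8.1
ee_pos: [537.7, -108.1, 81.7]
ee_rot: [-179.9, -0.0, 92.7]
force: [0.3, -0.2, -2.5]
gripper_width: 39.6
gripper_force: 30.0
```

>>> step_arm(plan=[2.97, 1.02, 0.11, 0, 0, -0.05, 2.91, 1.17, 0.12, 0, 0, -0.049, 0, 0, 1.5, 0, 0, 0, 0, 0, 1.5, 0, 0, 0, 0, 0, 0, 0, 0, 0])

```text
time_s: 8.52
ee_pos: [553.3, -48.5, 47.0]
ee_rot: [-179.6, -0.1, 98.3]
force: [-1.1, -0.1, -3.0]
gripper_width: 39.7
gripper_force: 30.0
```

>>> step_arm(plan=[0, 0, 0, 0, 0, 0, 0, 0, 0, 0, 0, 0, 0, 0, 0, 0, 0, 0])

```text
time_s: 8.77
ee_pos: [556.3, -50.0, 50.6]
ee_rot: [179.9, 0.0, 98.2]
force: [-0.7, -1.1, -2.4]
gripper_width: 39.5
gripper_force: 30.0
```

Run:
```python
from h import *
st=sensors.state();p=st["ee_pos"];print(p,st["ee_rot"])
f=viewer.grab_frame("top");q=viewer.grab_frame("scene")
print("cross",[(w(g,r["location"],p[2]-7)[:2].round(1).tolist(),round(r["score"],2)) for g in(f,q) for r in viewer.pinpoint("cross",g)])
print("exp cross at TCP-30:",p[:2]-30*np.array([-np.sin(FY),np.cos(FY)]))
cr=lambda f,u,v:cv2.resize(f["img"][v-35:v+35,u-50:u+50],None,fx=8,fy=8,interpolation=cv2.INTER_CUBIC)
cv2.imwrite("pics/c4.png",cr(q,330,212)[:,:,::-1])
```

```text
[556.29746857 -49.99642501  50.64117208] [1.79914176e+02 2.61934415e-02 9.81519803e+01]
cross [([613.2, -388.3], 0.87), ([508.7, -458.3], 0.82), ([667.6, -377.4], 0.97), ([563.1, -443.7], 0.59), ([556.4, -82.7], 0.54)]
exp cross at TCP-30: [560.58151897 -79.68896468]
```

View pics/c4.png

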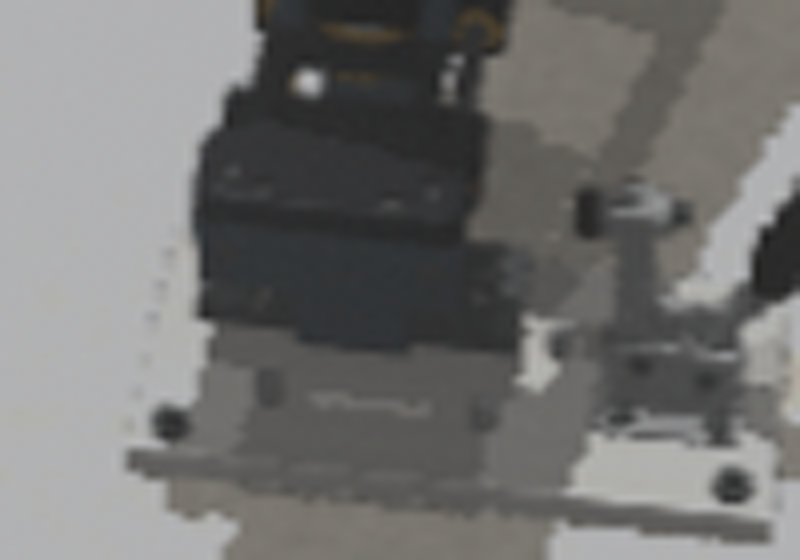

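The blank is in the jaws over the plate, clear of the clamp arm (crop (630,220)). Its right end is near the end dowel (560,340). Lowering.

>>> step_arm(plan=[0, 0, 0.8, 0, 0, 0, 0, 0, 0.8, 0, 0, 0, 0, 0, 0.5, 0, 0, 0, 0, 0, 0, 0, 0, 0, 0, 0, 0, 0, 0, 0])

```text
time_s: 9.38
ee_pos: [555.3, -49.5, 28.1]
ee_rot: [-179.9, -0.0, 98.2]
force: [-0.6, -0.0, -2.4]
gripper_width: 39.5
gripper_force: 30.0
```

>>> step_arm(plan=[0, 0, 0, 0, 0, 0, 0, 0, 0, 0, 0, 0, 0, 0, 0, 0, 0, 0])

```text
time_s: 9.63
ee_pos: [555.9, -49.5, 29.0]
ee_rot: [180.0, 0.0, 98.2]
force: [-0.0, 0.3, -2.4]
gripper_width: 39.7
gripper_force: 30.0
```

>>> step_arm(plan=[0, 0, 0.12, 0, 0, 0, 0, 0.1, 0, 0, 0, 0, 0, 0.1, 0, 0, 0, 0, 0, 0, 0, 0, 0, 0, 0, 0, 0, 0, 0, 0])

```text
time_s: 10.05
ee_pos: [557.8, -49.2, 27.7]
ee_rot: [180.0, 0.0, 98.2]
force: [-0.3, -0.4, -2.2]
gripper_width: 39.4
gripper_force: 30.0
```

>>> step_arm(plan=[0, 0.1, 0, 0, 0, 0, 0, 0, 0, 0, 0, 0, 0, 0, 0, 0, 0, 0])

```text
time_s: 10.3
ee_pos: [558.8, -49.1, 27.7]
ee_rot: [180.0, 0.0, 98.2]
force: [0.0, 0.0, -1.3]
gripper_width: 39.8
gripper_force: 30.0
```

>>> step_arm(plan=[0, 0.1, 0, 0, 0, 0, 0, 0, 0, 0, 0, 0, 0, 0, 0, 0, 0, 0])

```text
time_s: 10.55
ee_pos: [559.8, -49.0, 27.6]
ee_rot: [180.0, 0.0, 98.2]
force: [-0.4, 0.3, -2.1]
gripper_width: 39.8
gripper_force: 30.0
```

>>> step_arm(plan=[0, 0.1, 0, 0, 0, 0, 0, 0, 0, 0, 0, 0, 0, 0, 0, 0, 0, 0])

```text
time_s: 10.8
ee_pos: [560.0, -48.9, 27.5]
ee_rot: [-179.9, -0.0, 98.2]
force: [-2.7, -1.4, -1.5]
gripper_width: 39.3
gripper_force: 30.0
```

>>> step_arm(plan=[0, 0.05, 0, 0, 0, 0, 0, 0, 0, 0, 0, 0, 0, 0, 0, 0, 0, 0])

```text
time_s: 11.05
ee_pos: [560.1, -48.9, 27.5]
ee_rot: [-179.9, -0.0, 98.2]
force: [-5.1, -2.3, 0.1]
gripper_width: 39.5
gripper_force: 30.0
```

Contact on the edge dowels within 0.4 mm of the fit. Now pushing toward the end dowel.

>>> step_arm(plan=[0.1, 0, 0, 0, 0, 0, 0.1, 0, 0, 0, 0, 0, 0.1, 0, 0, 0, 0, 0, 0, 0, 0, 0, 0, 0, 0, 0, 0, 0, 0, 0])

```text
time_s: 11.47
ee_pos: [559.7, -46.2, 27.2]
ee_rot: [-179.9, 0.0, 98.2]
force: [-4.2, -3.0, -2.2]
gripper_width: 39.5
gripper_force: 30.0
```

>>> step_arm(plan=[0.1, 0, 0, 0, 0, 0, 0, 0, 0, 0, 0, 0, 0, 0, 0, 0, 0, 0])

```text
time_s: 11.72
ee_pos: [559.6, -45.2, 27.2]
ee_rot: [-179.9, 0.0, 98.2]
force: [-3.4, -3.5, -2.4]
gripper_width: 39.6
gripper_force: 30.0
```

>>> step_arm(plan=[0.1, 0, 0, 0, 0, 0, 0, 0, 0, 0, 0, 0, 0, 0, 0, 0, 0, 0])

```text
time_s: 11.97
ee_pos: [559.4, -44.2, 27.1]
ee_rot: [-179.9, 0.0, 98.2]
force: [-4.4, -2.9, -1.7]
gripper_width: 39.7
gripper_force: 30.0
```

>>> step_arm(plan=[0.1, 0, 0, 0, 0, 0, 0, 0, 0, 0, 0, 0, 0, 0, 0, 0, 0, 0])

```text
time_s: 12.22
ee_pos: [559.3, -43.2, 27.2]
ee_rot: [-179.9, 0.0, 98.2]
force: [-4.0, -2.4, -2.1]
gripper_width: 39.6
gripper_force: 30.0
```

>>> step_arm(plan=[0.1, 0, 0, 0, 0, 0, 0, 0, 0, 0, 0, 0, 0, 0, 0, 0, 0, 0])

```text
time_s: 12.47
ee_pos: [559.1, -42.2, 27.1]
ee_rot: [-179.9, 0.0, 98.2]
force: [-3.7, -3.2, -2.5]
gripper_width: 39.3
gripper_force: 30.0
```

>>> step_arm(plan=[0.05, 0, 0, 0, 0, 0, 0, 0, 0, 0, 0, 0, 0, 0, 0, 0, 0, 0])

```text
time_s: 12.72
ee_pos: [559.1, -41.8, 27.2]
ee_rot: [-179.9, 0.0, 98.2]
force: [-4.1, -3.2, -1.9]
gripper_width: 39.8
gripper_force: 30.0
```

>>> step_arm(plan=[0.1, 0, 0, 0, 0, 0, 0, 0, 0, 0, 0, 0, 0, 0, 0, 0, 0, 0])

```text
time_s: 12.97
ee_pos: [559.1, -41.6, 27.2]
ee_rot: [-179.9, 0.1, 98.3]
force: [-4.0, -5.9, -2.6]
gripper_width: 39.7
gripper_force: 30.0
```

>>> step_arm(plan=[0.1, 0, 0, 0, 0, 0, 0, 0, 0, 0, 0, 0, 0, 0, 0, 0, 0, 0])

```text
time_s: 13.22
ee_pos: [559.1, -41.5, 27.2]
ee_rot: [-179.9, 0.2, 98.3]
force: [-3.5, -9.8, -2.9]
gripper_width: 39.5
gripper_force: 30.0
```

>>> step_arm(plan=[0.05, 0, 0, 0, 0, 0, 0, 0, 0, 0, 0, 0, 0, 0, 0, 0, 0, 0])

```text
time_s: 13.47
ee_pos: [559.1, -41.4, 27.2]
ee_rot: [-179.9, 0.2, 98.3]
force: [-3.9, -11.1, -2.4]
gripper_width: 39.6
gripper_force: 30.0
```

>>> step_arm(plan=[-0.15, -0.03, 0.04, 0, 0, 0, 0, 0, 0, 0, 0, 0])

```text
time_s: 13.63
ee_pos: [559.1, -41.6, 27.1]
ee_rot: [-179.9, 0.1, 98.2]
force: [-4.7, -4.9, -1.4]
gripper_width: 39.8
gripper_force: 30.0
```

>>> step_arm(plan=[0, 0, 0, 0, 0, 0, 0, 0, 0, 0, 0, 0, 0, 0, 0, 0, 0, 0], hand=5.5)

```text
time_s: 13.88
ee_pos: [561.3, -40.2, 27.9]
ee_rot: [179.8, 0.0, 98.2]
force: [-0.5, 0.2, -0.8]
gripper_width: 54.5
gripper_force: 0.0
```

>>> step_arm(plan=[0, 0, -1, 0, 0, 0, 0, 0, -2, 0, 0, 0, 0, 0, -3, 0, 0, 0, -3, 0, -3, 0, 0, 0, -3, 0, -2, 0, 0, 0])

```text
time_s: 14.3
ee_pos: [569.8, -98.7, 140.7]
ee_rot: [179.7, 0.1, 98.4]
force: [0.3, -1.1, -0.9]
gripper_width: 55.0
gripper_force: 0.0
```

>>> step_arm(plan=[-3, 0, -3, 0, 0, 0, -3, 0, -2, 0, 0, 0, -3, 0, 0, 0, 0, 0, -3, 0, 0, 0, 0, 0, 0, 0, 0, 0, 0, 0], hand=0)

```text
time_s: 14.72
ee_pos: [586.5, -222.5, 187.8]
ee_rot: [179.8, 0.3, 98.0]
force: [-0.2, -0.4, 1.2]
gripper_width: 24.5
gripper_force: 0.0
```

Run:
```python
from h import *
st=sensors.state();p=st["ee_pos"];print(p,st["ee_rot"])
for n in("top","scene"):
    f=viewer.grab_frame(n)
    print("cross",[(w(f,r["location"],20)[:2].round(1).tolist(),round(r["score"],2)) for r in viewer.pinpoint("cross",f)])
    for N in("handle_grip","handle_pivot"):print(N,[np.round(r["location"],1).tolist() for r in viewer.pinpoint(N,f)[:2]])
    for a in(0,.05,.1):
        e=1.25-a;print(a,np.round(proj(f,fw(0,101+72*np.cos(e),30+72*np.sin(e))),1))
    try: print(blankfit(f,fw(0,0),20))
    except Exception as e: print(e)
    if n=="scene": a=f
print("exp cross",fw(0,-30))
cv2.imwrite("pics/c5.png",cv2.resize(a["img"][180:250,290:390],None,fx=8,fy=8,interpolation=cv2.INTER_CUBIC)[:,:,::-1])
# handle push path, corner of 32-wide finger, tool center = corner-16 in fixture y, tip z
r=80
for th in np.arange(0,1.3,.13):
    e=1.25-th;y=101+r*np.cos(e)-7*np.sin(e);z=30+r*np.sin(e)+7*np.cos(e)
    print(round(th,2),"corner",round(y,1),round(z,1),"tcp",fw(0,y-16,z+14).round(1))
```

```text
[ 586.54559833 -222.52386368  187.79896626] [179.7798119    0.26633883  97.98026387]
cross [([567.1, -58.0], 0.83), ([512.9, -464.4], 0.63), ([622.0, -400.3], 0.49)]
handle_grip [[180.0, 175.6], [268.9, 198.5]]
handle_pivot [[283.6, 204.5]]
0 [274.1 200.3]
0.05 [272.8 200.5]
0.1 [271.5 200.7]
(array([557.72948161, -32.17167023]), ((556.8137817382812, -28.736488342285156), (44.3642578125, 127.5296859741211), 9.731186866760254), np.float64(6.859568200712943))
cross [([529.3, -465.2], 0.84), ([565.0, -69.9], 0.73), ([532.5, 52.3], 0.73), ([646.0, -393.0], 0.62)]
handle_grip [[312.3, 222.9], [381.4, 200.4]]
handle_pivot [[369.2, 220.2]]
0 [379.1 201.6]
0.05 [380.5 202.1]
0.1 [381.9 202.7]
(array([563.67602963, -38.96760194]), ((565.4830932617188, -36.87007141113281), (51.759544372558594, 106.5306167602539), 8.342679977416992), np.float64(8.738247562217396))
exp cross [563.0840504  -72.69253967]
0.0 corner 119.6 108.1 tcp [544.   59.5 122.1]
0.13 corner 129.6 105.1 tcp [542.6  69.4 119.1]
0.26 corner 139.0 100.7 tcp [541.2  78.8 114.7]
0.39 corner 147.9 95.2 tcp [540.   87.5 109.2]
0.52 corner 155.9 88.6 tcp [538.8  95.5 102.6]
0.65 corner 163.1 80.9 tcp [537.8 102.6  94.9]
0.78 corner 169.2 72.5 tcp [536.9 108.6  86.5]
0.91 corner 174.1 63.3 tcp [536.2 113.5  77.3]
1.04 corner 177.8 53.5 tcp [535.7 117.1  67.5]
1.17 corner 180.2 43.4 tcp [535.4 119.5  57.4]
```

View pics/c5.png

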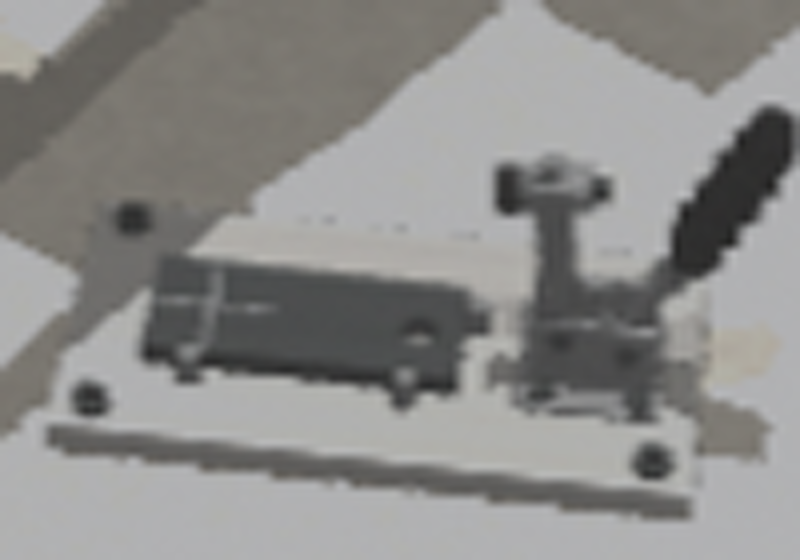

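The view shows the blank seated against both edge dowels (crop (190,360), (405,385)) and the end dowel (480,320). The cross is at (210,305) and the handle is up. Planning the handle push.

Run:
```python
from h import *
r=80;W=[(*fw(0,20),190,98.2),(*fw(0,94),150,98.2),(*fw(0,94),122,98.2)]
for th in list(np.arange(0,1.11,.1))+[1.17]:
    e=1.25-th;d=5 if th<1 else 3;y=101+r*np.cos(e)-d*np.sin(e);z=30+r*np.sin(e)+d*np.cos(e)
    W.append((*fw(0,y-16),z+14,98.2))
plan(W,33)
```

```text
[3.26, -0.02, -0.06, 0.0, 0.0, 0.0, 3.25, -0.02, -0.06, 0.0, 0.0, 0.0, 3.26, -0.02, -0.06, 0.0, 0.0, 0.0, 3.25, -0.02, -0.06, 0.0, 0.0, 0.0, 3.26, -0.02, -0.06, 0.0, 0.0, 0.001]
[3.25, -0.02, -0.06, 0.0, 0.0, 0.0, 2.47, 0.0, 1.33, 0.0, 0.0, 0.0, 2.47, 0.0, 1.33, 0.0, 0.0, 0.0, 2.46, 0.0, 1.34, 0.0, 0.0, 0.0, 0.0, 0.0, 2.8, 0.0, 0.0, 0.0]
[1.15, 0.0, 0.05, 0.0, 0.0, 0.0, 0.76, 0.0, 0.24, 0.0, 0.0, 0.0, 0.74, 0.0, 0.32, 0.0, 0.0, 0.0, 0.7, 0.0, 0.39, 0.0, 0.0, 0.0, 0.66, 0.0, 0.46, 0.0, 0.0, 0.0]
[0.61, 0.0, 0.52, 0.0, 0.0, 0.0, 0.55, 0.0, 0.58, 0.0, 0.0, 0.0, 0.49, 0.0, 0.63, 0.0, 0.0, 0.0, 0.43, 0.0, 0.68, 0.0, 0.0, 0.0, 0.36, 0.0, 0.71, 0.0, 0.0, 0.0]
[0.33, 0.0, 0.95, 0.0, 0.0, 0.0, 0.19, 0.0, 0.77, 0.0, 0.0, 0.0, 0.08, 0.0, 0.56, 0.0, 0.0, 0.0]
```

>>> step_arm(plan=[3.26, -0.02, -0.06, 0, 0, 0, 3.25, -0.02, -0.06, 0, 0, 0, 3.26, -0.02, -0.06, 0, 0, 0, 3.25, -0.02, -0.06, 0, 0, 0, 3.26, -0.02, -0.06, 0, 0, 0])

```text
time_s: 15.53
ee_pos: [560.4, -54.4, 189.3]
ee_rot: [180.0, -0.0, 98.2]
force: [0.0, 0.1, 0.1]
gripper_width: 0.4
gripper_force: 0.0
```

>>> step_arm(plan=[3.25, -0.02, -0.06, 0, 0, 0, 2.47, 0, 1.33, 0, 0, 0, 2.47, 0, 1.33, 0, 0, 0, 2.46, 0, 1.34, 0, 0, 0, 0, 0, 0, 0, 0, 0])

```text
time_s: 15.95
ee_pos: [542.9, 53.0, 147.5]
ee_rot: [-179.7, -0.1, 98.4]
force: [-0.5, 0.6, 0.3]
gripper_width: 0.5
gripper_force: 0.0
```

>>> step_arm(plan=[0, 0, 0, 0, 0, 0, 0, 0, 0, 0, 0, 0, 0, 0, 0, 0, 0, 0])

```text
time_s: 16.2
ee_pos: [546.2, 48.3, 150.5]
ee_rot: [179.9, 0.0, 98.2]
force: [-0.2, 0.4, -0.3]
gripper_width: 0.3
gripper_force: 0.0
```

>>> step_arm(plan=[0, 0, 1.4, 0, 0, 0, 0.1, 0, 1.4, 0, 0, 0, 0, 0, 0, 0, 0, 0])

```text
time_s: 16.45
ee_pos: [544.3, 48.9, 120.2]
ee_rot: [-179.8, -0.0, 98.1]
force: [0.0, 0.2, -0.1]
gripper_width: 0.3
gripper_force: 0.0
```

>>> step_arm(plan=[0.6, 0, 0, 0, 0, 0, 0.6, 0, 0.05, 0, 0, 0, 0.38, 0, 0.12, 0, 0, 0, 0.38, 0, 0.12, 0, 0, 0, 0, 0, 0, 0, 0, 0])

```text
time_s: 16.87
ee_pos: [543.3, 69.9, 119.6]
ee_rot: [179.9, 0.0, 98.2]
force: [0.3, 0.2, 1.5]
gripper_width: 0.4
gripper_force: 0.6
```

>>> step_arm(plan=[0.37, 0, 0.16, 0, 0, 0, 0.37, 0, 0.16, 0, 0, 0, 0.35, 0, 0.2, 0, 0, 0, 0.35, 0, 0.2, 0, 0, 0, 0, 0, 0, 0, 0, 0])

```text
time_s: 17.28
ee_pos: [540.4, 84.3, 111.2]
ee_rot: [-180.0, -0.0, 98.2]
force: [-0.2, 0.4, 1.2]
gripper_width: 0.4
gripper_force: 0.4
```

>>> step_arm(plan=[0.33, 0, 0.23, 0, 0, 0, 0.33, 0, 0.23, 0, 0, 0, 0.3, 0, 0.26, 0, 0, 0, 0.3, 0, 0.26, 0, 0, 0, 0, 0, 0, 0, 0, 0])

```text
time_s: 17.7
ee_pos: [538.3, 96.6, 101.0]
ee_rot: [-179.9, -0.0, 98.2]
force: [-0.0, -0.1, 0.9]
gripper_width: 0.1
gripper_force: 0.2
```

Run:
```python
from h import *
a=viewer.grab_frame("scene")
print(sensors.state()["force"],sensors.state()["ee_pos"])
cv2.imwrite("pics/c6.png",cv2.resize(a["img"][160:250,300:410],None,fx=6,fy=6,interpolation=cv2.INTER_CUBIC)[:,:,::-1])
```

```text
[-1.065277   -0.29175838  0.91181934] [538.18997482  96.393706   101.1570889 ]
```

View pics/c6.png

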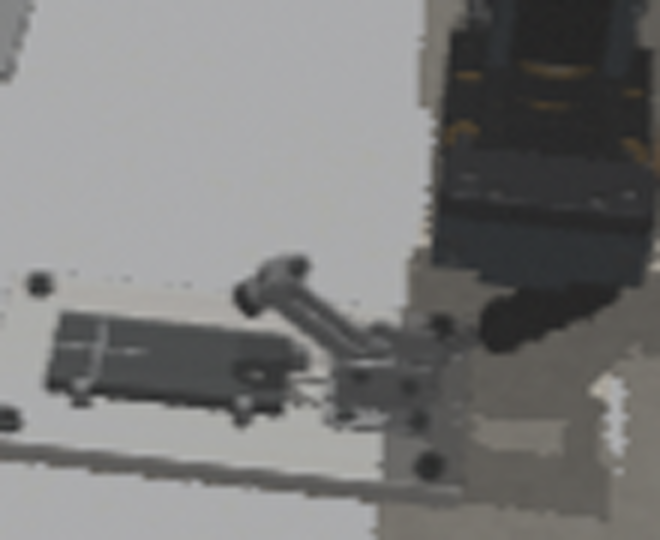

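The handle is moving under the fingertips (crop (540,310)), the arm is swinging down (270,280), and the blank is undisturbed. Continuing.

>>> step_arm(plan=[0.27, 0, 0.29, 0, 0, 0, 0.27, 0, 0.29, 0, 0, 0, 0.24, 0, 0.32, 0, 0, 0, 0.24, 0, 0.32, 0, 0, 0, 0, 0, 0, 0, 0, 0])

```text
time_s: 18.17
ee_pos: [536.9, 106.5, 88.8]
ee_rot: [-179.9, -0.0, 98.2]
force: [0.8, -0.1, -0.5]
gripper_width: 0.0
gripper_force: 0.1
```

>>> step_arm(plan=[0.21, 0, 0.34, 0, 0, 0, 0.21, 0, 0.34, 0, 0, 0, 0.18, 0, 0.36, 0, 0, 0, 0.18, 0, 0.36, 0, 0, 0, 0, 0, 0, 0, 0, 0])

```text
time_s: 18.58
ee_pos: [536.1, 114.2, 74.9]
ee_rot: [-180.0, -0.0, 98.2]
force: [0.1, 0.8, 0.5]
gripper_width: 0.4
gripper_force: 0.1
```

>>> step_arm(plan=[0.16, 0, 0.45, 0, 0, 0, 0.16, 0, 0.45, 0, 0, 0, 0.1, 0, 0.38, 0, 0, 0, 0.1, 0, 0.38, 0, 0, 0, 0, 0, 0, 0, 0, 0])

```text
time_s: 19.0
ee_pos: [535.5, 119.2, 58.3]
ee_rot: [-180.0, -0.0, 98.2]
force: [0.8, -0.1, -0.1]
gripper_width: 0.5
gripper_force: 0.0
```

>>> step_arm(plan=[0, 0, 0.25, 0, 0, 0, 0, 0, 0.25, 0, 0, 0, 0, 0, 0, 0, 0, 0])

```text
time_s: 19.25
ee_pos: [535.7, 119.3, 56.8]
ee_rot: [179.9, -0.0, 98.2]
force: [-5.9, -1.3, 19.7]
gripper_width: 0.3
gripper_force: 9.8
```

Full-down stop reached (20 N). Lifting and going to the punch.

Run:
```python
from h import *
plan([(535.7,119.3,120,98.2),(500,215,190,140),(460.7,309.1,180,189.8)],35)
```

```text
[0.0, 0.0, -3.16, 0.001, 0.0, 0.0, 0.0, 0.0, -3.16, 0.0, -0.001, 0.0, 1.43, -0.31, -1.0, 0.0, 0.0, -0.104, 1.45, -0.16, -1.0, 0.0, 0.0, -0.104, 1.46, -0.01, -1.0, 0.0, 0.0, -0.104]
[1.45, 0.14, -1.0, 0.0, 0.0, -0.104, 1.43, 0.29, -1.0, 0.0, 0.0, -0.105, 1.39, 0.44, -1.0, 0.0, 0.0, -0.104, 1.34, 0.59, -1.01, 0.0, 0.0, -0.105, 1.13, 0.58, 0.13, 0.0, 0.0, -0.109]
[1.06, 0.71, 0.12, 0.0, 0.0, -0.109, 0.98, 0.82, 0.13, 0.0, 0.0, -0.109, 0.88, 0.92, 0.12, 0.0, 0.0, -0.108, 0.78, 1.01, 0.13, 0.0, 0.0, -0.109, 0.67, 1.08, 0.12, 0.0, 0.0, -0.108]
[0.55, 1.15, 0.13, 0.0, 0.0, -0.109, 0.41, 1.2, 0.12, 0.0, 0.0, -0.108]
```

>>> step_arm(plan=[0, 0, -3.16, 0, 0, 0, 0, 0, -3.16, 0, 0, 0, 1.43, -0.31, -1, 0, 0, -0.104, 1.45, -0.16, -1, 0, 0, -0.104, 1.46, -0.01, -1, 0, 0, -0.104])

```text
time_s: 19.67
ee_pos: [520.1, 160.3, 148.0]
ee_rot: [180.0, 0.0, 116.3]
force: [-0.6, 0.3, -0.1]
gripper_width: 0.2
gripper_force: 0.0
```

>>> step_arm(plan=[1.45, 0.14, -1, 0, 0, -0.104, 1.43, 0.29, -1, 0, 0, -0.105, 1.39, 0.44, -1, 0, 0, -0.104, 1.34, 0.59, -1.01, 0, 0, -0.105, 1.13, 0.58, 0.13, 0, 0, -0.109], hand=5)

```text
time_s: 20.08
ee_pos: [495.7, 227.8, 188.0]
ee_rot: [179.8, 0.1, 146.6]
force: [0.4, -0.2, 0.8]
gripper_width: 30.6
gripper_force: 0.0
```

>>> step_arm(plan=[1.06, 0.71, 0.12, 0, 0, -0.109, 0.98, 0.82, 0.13, 0, 0, -0.109, 0.88, 0.92, 0.12, 0, 0, -0.108, 0.78, 1.01, 0.13, 0, 0, -0.109, 0.67, 1.08, 0.12, 0, 0, -0.108])

```text
time_s: 20.5
ee_pos: [469.9, 285.8, 179.4]
ee_rot: [-180.0, -0.0, 177.7]
force: [0.0, -0.7, -0.8]
gripper_width: 49.9
gripper_force: 0.0
```

>>> step_arm(plan=[0.55, 1.15, 0.13, 0, 0, -0.109, 0.41, 1.2, 0.12, 0, 0, -0.108, 0, 0, 0, 0, 0, 0, 0, 0, 0, 0, 0, 0, 0, 0, 0, 0, 0, 0])

```text
time_s: 20.92
ee_pos: [460.6, 308.2, 177.2]
ee_rot: [-180.0, -0.0, -170.3]
force: [-0.6, -0.1, -0.3]
gripper_width: 49.9
gripper_force: 0.0
```

Run:
```python
from h import *
t=viewer.grab_frame("top");a=viewer.grab_frame("scene");print(sensors.state()["ee_pos"],sensors.state()["ee_rot"],sensors.state()["force"])
for n in("handle_grip","punch","barrel"):print(n,[(np.round(r["location"],1).tolist(),round(r["score"],2)) for r in viewer.pinpoint(n,a)[:3]])
print("grip exp at 1.17",proj(a,fw(0,101+72,36)),"at .9",proj(a,fw(0,101+72*np.cos(.35),30+72*np.sin(.35))))
print("punch exp",proj(a,(460.7,309.1,60)),proj(a,(460.7,309.1,88)))
A=cv2.resize(a["img"][180:250,300:400],None,fx=4,fy=4,interpolation=cv2.INTER_CUBIC)
B=cv2.resize(a["img"][150:255,440:540],None,fx=4,fy=4,interpolation=cv2.INTER_CUBIC)
A=cv2.copyMakeBorder(A,0,140,0,0,cv2.BORDER_CONSTANT)
cv2.imwrite("pics/c7.png",np.hstack([A,B])[:,:,::-1])
```

```text
[460.83008362 308.06015763 177.33952193] [-1.79980736e+02  2.64561030e-03 -1.70313768e+02] [-0.37028284  0.44860417 -0.24038401]
handle_grip [([399.2, 222.1], 0.74)]
punch [([477.9, 208.8], 0.43), ([401.4, 306.1], 0.42)]
barrel [([478.3, 198.7], 0.67), ([349.8, 214.6], 0.61)]
grip exp at 1.17 [np.float64(396.87591416197534), np.float64(221.97182630989275)] at .9 [np.float64(396.0047106694539), np.float64(216.47341461012866)]
punch exp [np.float64(476.50644362367336), np.float64(209.99643489018246)] [np.float64(479.31214370874125), np.float64(201.7813453212226)]
```

View pics/c7.png

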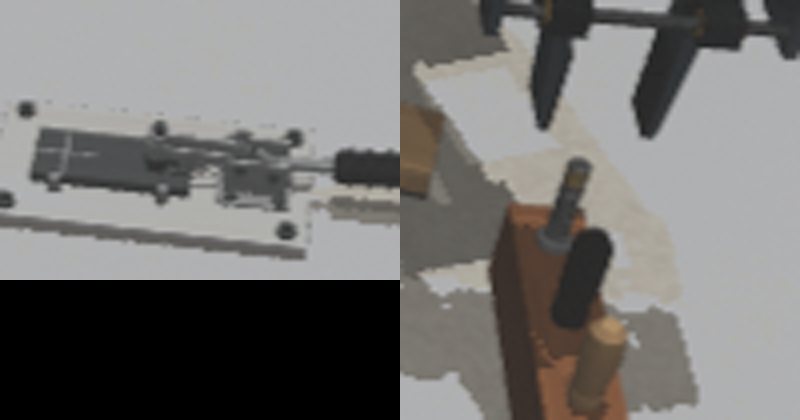

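The clamp is shut on the blank, cross clear at crop (68,153). The fingers straddle the punch at crop (565,200). Descending in two parts.

>>> step_arm(plan=[0, 0.1, 2, 0, 0, 0, 0, 0, 2, 0, 0, 0, 0, 0, 1.5, 0, 0, 0, 0, 0, 1.5, 0, 0, 0, 0, 0, 0, 0, 0, 0])

```text
time_s: 21.58
ee_pos: [458.8, 308.3, 104.6]
ee_rot: [-179.9, -0.3, -170.2]
force: [-0.9, 0.6, 0.4]
gripper_width: 50.2
gripper_force: 0.0
```

>>> step_arm(plan=[0, 0, 1.2, 0, 0, 0, 0, 0, 0.8, 0, 0, 0, 0, 0, 0, 0, 0, 0, 0, 0, 0, 0, 0, 0, 0, 0, 0, 0, 0, 0])

```text
time_s: 22.0
ee_pos: [460.8, 309.9, 88.1]
ee_rot: [180.0, 0.1, -170.2]
force: [-0.8, 0.6, 0.3]
gripper_width: 49.9
gripper_force: 0.0
```

>>> step_arm(plan=[0, 0, 0.5, 0, 0, 0, 0, 0, 0, 0, 0, 0, 0, 0, 0, 0, 0, 0])

```text
time_s: 22.25
ee_pos: [460.3, 309.6, 82.3]
ee_rot: [-180.0, -0.0, -170.2]
force: [0.9, 0.3, 1.1]
gripper_width: 50.3
gripper_force: 0.0
```

>>> step_arm(plan=[0, 0, 0, 0, 0, 0, 0, 0, 0, 0, 0, 0, 0, 0, 0, 0, 0, 0, 0, 0, 0, 0, 0, 0, 0, 0, 0, 0, 0, 0], hand=0.8, newtons=15)

```text
time_s: 22.67
ee_pos: [460.4, 309.7, 82.4]
ee_rot: [-180.0, 0.0, -170.2]
force: [-0.7, 0.9, -0.7]
gripper_width: 19.8
gripper_force: 0.0
```

>>> step_arm(plan=[0, 0, 0, 0, 0, 0, 0, 0, 0, 0, 0, 0, 0, 0, 0, 0, 0, 0, 0, 0, 0, 0, 0, 0], newtons=60)

```text
time_s: 23.0
ee_pos: [460.4, 309.9, 82.4]
ee_rot: [180.0, 0.0, -170.2]
force: [-0.1, 0.8, 0.2]
gripper_width: 13.3
gripper_force: 60.0
```

Run:
```python
from h import *
c=fw(0.3,-29.7);print(c)
plan([(460.4,309.8,172,189.8),(*c,172,189.8),(*c,125,189.8)],36)
```

```text
[563.33813529 -72.35277377]
[0.0, 0.0, -2.99, 0.0, 0.0, 0.0, 0.0, 0.0, -2.99, 0.0, 0.0, 0.0, 0.0, -0.01, -2.98, 0.0, 0.0, 0.0, -0.33, -3.58, 0.0, 0.0, 0.0, 0.0, -0.33, -3.58, 0.0, 0.0, 0.0, 0.0]
[-0.33, -3.58, 0.0, 0.0, 0.0, 0.0, -0.33, -3.58, 0.0, 0.0, 0.0, 0.0, -0.33, -3.58, 0.0, 0.0, 0.0, 0.0, -0.33, -3.58, 0.0, 0.0, 0.0, 0.0, -0.33, -3.59, 0.0, 0.0, 0.0, 0.0]
[-0.33, -3.58, 0.0, 0.0, 0.0, 0.0, -0.33, -3.59, 0.0, 0.0, 0.0, 0.0, -0.33, -3.58, -0.01, 0.0, 0.0, 0.0, -0.33, -3.59, 0.0, 0.0, 0.0, 0.0, 0.0, 0.0, 2.35, 0.0, 0.0, 0.0]
[0.0, 0.0, 2.35, 0.0, 0.0, 0.0]
```

>>> step_arm(plan=[0, 0, -1.5, 0, 0, 0, 0, 0, -2.99, 0, 0, 0, 0, 0, -2.98, 0, 0, 0, 0, 0, -1.5, 0, 0, 0, 0, 0, 0, 0, 0, 0])

```text
time_s: 23.42
ee_pos: [462.2, 310.7, 175.6]
ee_rot: [179.9, 0.4, -170.2]
force: [-0.0, 0.5, -1.3]
gripper_width: 13.5
gripper_force: 60.0
```

>>> step_arm(plan=[-0.33, -3.58, 0, 0, 0, 0, -0.33, -3.58, 0, 0, 0, 0, -0.33, -3.58, 0, 0, 0, 0, -0.33, -3.58, 0, 0, 0, 0, -0.33, -3.58, 0, 0, 0, 0])

```text
time_s: 23.83
ee_pos: [506.2, 134.3, 170.3]
ee_rot: [-180.0, -0.2, -170.2]
force: [0.8, 0.4, -1.1]
gripper_width: 12.9
gripper_force: 60.0
```

>>> step_arm(plan=[-0.33, -3.58, 0, 0, 0, 0, -0.33, -3.59, 0, 0, 0, 0, -0.33, -3.58, 0, 0, 0, 0, -0.33, -3.59, 0, 0, 0, 0, -0.33, -3.58, 0, 0, 0, 0])

```text
time_s: 24.25
ee_pos: [552.9, -39.4, 170.2]
ee_rot: [180.0, -0.2, -170.2]
force: [-0.6, 0.4, -1.0]
gripper_width: 13.6
gripper_force: 60.0
```

>>> step_arm(plan=[-0.33, -3.59, 0, 0, 0, 0, 0, 0, 1.5, 0, 0, 0, 0, 0, 1.6, 0, 0, 0, 0, 0, 1.5, 0, 0, 0, 0, 0, 0, 0, 0, 0])

```text
time_s: 24.67
ee_pos: [559.9, -72.4, 121.3]
ee_rot: [179.8, -0.5, -170.2]
force: [-1.6, 0.7, -0.9]
gripper_width: 13.1
gripper_force: 60.0
```

>>> step_arm(plan=[0, 0, 0, 0, 0, 0, 0, 0, 0, 0, 0, 0, 0, 0, 0, 0, 0, 0])

```text
time_s: 24.92
ee_pos: [563.8, -72.3, 126.7]
ee_rot: [-180.0, 0.1, -170.2]
force: [-0.4, -0.1, -0.8]
gripper_width: 13.4
gripper_force: 60.0
```

Run:
```python
from h import *
st=sensors.state();p=st["ee_pos"];print(p,st["ee_rot"],st["gripper_width"])
z=p[2]-78.4
for n in("top","scene"):
    f=viewer.grab_frame(n)
    for N,h in(("punch_tip",z),("punch",z+56),("cross",20)):
        print(n,N,[(np.round(r["location"],1).tolist(),w(f,r["location"],h)[:2].round(1).tolist(),round(r["score"],2)) for r in viewer.pinpoint(N,f)[:4]],"exp",np.round(proj(f,(*p[:2],h)),1) if N!="cross" else np.round(proj(f,fw(.3,-29.7,20)),1))
cv2.imwrite("pics/c8.png",cv2.resize(f["img"][165:250,295:375],None,fx=7,fy=7,interpolation=cv2.INTER_CUBIC)[:,:,::-1])
```

```text
[563.75602593 -72.32963333 126.74213705] [-1.79967711e+02  7.30319842e-02 -1.70168521e+02] 13.402284362661563
top punch_tip [([284.2, 206.7], [536.5, 58.3], 0.42)] exp [334.4 201. ]
top punch [([285.4, 208.0], [523.1, 48.1], 0.27)] exp [335.  196.4]
top cross [([451.1, 190.3], [628.8, -388.4], 0.85)] exp [334.1 203.3]
scene punch_tip [] exp [315.1 209.7]
scene punch [([316.8, 194.1], [565.5, -67.6], 0.65)] exp [315.1 193.2]
scene cross [([183.3, 215.5], [653.5, -393.4], 0.86), ([318.1, 218.4], [564.0, -64.4], 0.84), ([181.4, 181.5], [539.1, -461.9], 0.79), ([485.4, 249.8], [547.3, 342.7], 0.74)] exp [315.2 217.6]
```

View pics/c8.png

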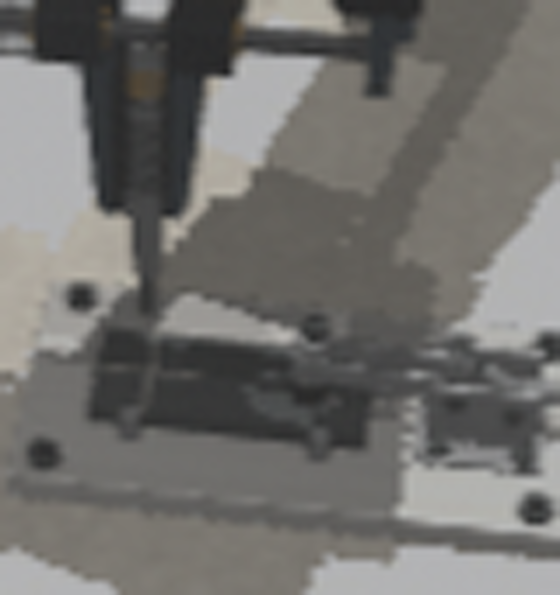

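The view shows the punch upright in the jaws, its tip at crop (148,310) just above and behind the cross at (152,373). That is consistent within about 1 mm. Lowering close and checking numerically.

>>> step_arm(plan=[0, 0.06, 0.6, 0, 0, 0, 0, 0, 0.7, 0, 0, 0, 0, 0, 0.7, 0, 0, 0, 0, 0, 0, 0, 0, 0, 0, 0, 0, 0, 0, 0])

```text
time_s: 25.73
ee_pos: [562.6, -71.8, 105.1]
ee_rot: [180.0, -0.1, -170.2]
force: [0.2, -0.6, -1.1]
gripper_width: 13.3
gripper_force: 60.0
```

>>> step_arm(plan=[0, 0, 0, 0, 0, 0, 0, 0, 0, 0, 0, 0, 0, 0, 0, 0, 0, 0])

```text
time_s: 25.98
ee_pos: [563.4, -71.9, 106.3]
ee_rot: [-180.0, 0.0, -170.2]
force: [-0.5, -1.1, -1.9]
gripper_width: 12.8
gripper_force: 60.0
```

Run:
```python
from h import *
st=sensors.state();p=st["ee_pos"];print(p,st["ee_rot"],st["force"])
f=viewer.grab_frame("scene");g=cv2.cvtColor(f["img"],cv2.COLOR_RGB2GRAY)
print("tip exp",proj(f,(*p[:2],p[2]-78.4)),"cross exp",proj(f,fw(.3,-29.7,20)))
print("cols",list(range(306,328)))
for r in range(203,227):print(r,g[r,306:328])
print([np.round(r["location"],1) for n in("cross","punch_tip","punch") for r in viewer.pinpoint(n,f) if abs(r["location"][0]-316)<12])
```

```text
[563.41616736 -71.88962538 106.34615842] [-1.79982681e+02  3.54734817e-02 -1.70189364e+02] [-0.51307447 -1.07250055 -1.92089424]
tip exp [np.float64(315.3211871449103), np.float64(215.414203285713)] cross exp [np.float64(315.15319441922287), np.float64(217.55272858691941)]
cols [306, 307, 308, 309, 310, 311, 312, 313, 314, 315, 316, 317, 318, 319, 320, 321, 322, 323, 324, 325, 326, 327]
203 [171 170 171 170 168 168 171 146  82  71  71  70  78  92  93  95  95  96
  96  95  95  95]
204 [172 172 172 172 171 172 175 147  81  71  71  68  79  95  96  96  97  97
  96  95  95  96]
205 [110 118 139 159 168 159 156 149  82  71  71  68  80  96  98  97  97  96
  96  96  97  97]
206 [ 57  67 108 147 160 158 140  97  72  72  71  69  79  94  90  89  95  96
  95  96  97  98]
207 [ 46  58  96 138 137 102  97  83  73  71  70  71  77  90 119 130  97 100
  90  90  93  90]
208 [ 56  57  91 137 133  87  87  81  71  69  70  68  76 115 149 152 148 128
  88  87  88  89]
209 [103 108 147 133  97  88  87  87  80  71  71  73 112 149 154 153 152 149
 145 144 125  85]
210 [152 152 138  97  88  89  89  87  83  74 
[... 870 characters left out ...]
7  66  58  58  58  56  57  57  70  76  56  57  57  56  57  56  55
  55  56  56  55]
221 [111  97  65  58  58  57  58  58  62  71  67  57  57  57  55  56  57  56
  55  56  56  56]
222 [106  86  58  57  57  58  59  57  63  70  66  57  58  56  56  58  56  57
  56  56  57  58]
223 [106  83  55  56  54  58  72  83  83  75  57  57  57  56  57  57  55  56
  57  58  57  57]
224 [106  82  54  54  53  58  76  88  78  59  54  54  53  54  55  54  55  56
  57  57  56  56]
225 [111 103  91  91  85  73  70  79  69  54  52  52  53  53  52  53  54  52
  53  52  53  53]
226 [112 112 110 110 109  97  76  76  77  91 105 100  90  85  77  72  64  63
  59  52  52  52]
[array([317. , 215.4]), array([316.2, 202.6])]
```

Numerically the punch axis is at column ≈315.8 and the cross at ≈(316.0,217.7), aligned within about 0.5 mm. Pressing down.

>>> step_arm(plan=[0, 0, 0.3, 0, 0, 0, 0, 0, 0.3, 0, 0, 0, 0, 0, 0.2, 0, 0, 0, 0, 0, 0, 0, 0, 0, 0, 0, 0, 0, 0, 0])

```text
time_s: 26.6
ee_pos: [563.1, -71.8, 98.0]
ee_rot: [-180.0, -0.0, -170.2]
force: [-0.4, -0.2, -0.3]
gripper_width: 13.1
gripper_force: 60.0
```

>>> step_arm(plan=[0, 0, 0.2, 0, 0, 0, 0, 0, 0.2, 0, 0, 0, 0, 0, 0, 0, 0, 0])

```text
time_s: 26.85
ee_pos: [563.4, -71.8, 94.7]
ee_rot: [-180.0, 0.0, -170.2]
force: [-1.6, 0.7, 7.6]
gripper_width: 12.9
gripper_force: 60.0
```

>>> step_arm(plan=[0, 0, 0.2, 0, 0, 0, 0, 0, 0.2, 0, 0, 0, 0, 0, 0, 0, 0, 0])

```text
time_s: 27.1
ee_pos: [563.5, -71.8, 91.4]
ee_rot: [-180.0, 0.1, -170.2]
force: [-2.5, 1.0, 11.0]
gripper_width: 13.3
gripper_force: 60.0
```

>>> step_arm(plan=[0, 0, 0.2, 0, 0, 0, 0, 0, 0.1, 0, 0, 0, 0, 0, 0, 0, 0, 0])

```text
time_s: 27.35
ee_pos: [563.5, -71.7, 88.6]
ee_rot: [-180.0, 0.1, -170.2]
force: [-1.2, 0.9, 10.7]
gripper_width: 13.3
gripper_force: 60.0
```

>>> step_arm(plan=[0, 0, 0.1, 0, 0, 0, 0, 0, 0, 0, 0, 0])

```text
time_s: 27.52
ee_pos: [563.4, -71.8, 87.4]
ee_rot: [-180.0, 0.1, -170.2]
force: [-3.1, 0.6, 8.8]
gripper_width: 13.4
gripper_force: 60.0
```

>>> step_arm(plan=[0, 0, 0.1, 0, 0, 0, 0, 0, 0, 0, 0, 0])

```text
time_s: 27.68
ee_pos: [563.4, -71.8, 86.3]
ee_rot: [-180.0, 0.1, -170.2]
force: [-2.1, -0.2, 7.9]
gripper_width: 12.9
gripper_force: 60.0
```

>>> step_arm(plan=[0, 0, 0.1, 0, 0, 0, 0, 0, 0, 0, 0, 0, 0, 0, 0, 0, 0, 0])

```text
time_s: 27.93
ee_pos: [563.5, -71.8, 86.1]
ee_rot: [-180.0, 0.1, -170.2]
force: [-3.5, 0.6, 12.9]
gripper_width: 13.1
gripper_force: 60.0
```

>>> step_arm(plan=[0, 0, 0.1, 0, 0, 0, 0, 0, 0, 0, 0, 0, 0, 0, 0, 0, 0, 0])

```text
time_s: 28.18
ee_pos: [563.7, -71.8, 85.8]
ee_rot: [-180.0, 0.1, -170.2]
force: [-3.8, 1.1, 17.3]
gripper_width: 13.2
gripper_force: 60.0
```

Run:
```python
from h import *
print(sensors.state()["ee_pos"],sensors.state()["force"])
a=(460.4,309.8)
plan([(563.5,-71.8,172,189.8),(*a,172,189.8)],36)
```

```text
[563.66689253 -71.80318422  85.81008485] [-3.81723387  1.11224478 17.34033103]
[0.0, 0.0, -2.87, 0.0, 0.001, 0.0, 0.0, 0.0, -2.87, 0.0, 0.001, 0.0, 0.01, 0.0, -2.88, -0.001, 0.0, 0.0, 0.33, 3.58, 0.0, 0.0, 0.0, 0.0, 0.33, 3.58, 0.0, 0.0, 0.0, 0.0]
[0.33, 3.58, 0.0, 0.0, 0.0, 0.0, 0.33, 3.58, 0.0, 0.0, 0.0, 0.0, 0.33, 3.58, 0.0, 0.0, 0.0, 0.0, 0.33, 3.58, 0.0, 0.0, 0.0, 0.0, 0.34, 3.58, 0.0, 0.0, 0.0, 0.0]
[0.33, 3.57, 0.0, 0.0, 0.0, 0.0, 0.34, 3.58, 0.01, 0.0, 0.0, 0.0, 0.33, 3.57, 0.0, 0.0, 0.0, 0.0, 0.34, 3.58, 0.01, 0.0, 0.0, 0.0]
```

Snap confirmed: the force peaked, fell to about 8 N, then rose to 17 N on the hard stop. Returning the punch.

>>> step_arm(plan=[0, 0, -1.5, 0, 0, 0, 0, 0, -2.9, 0, 0, 0, 0, 0, -2.9, 0, 0, 0, 0, 0, -1.6, 0, 0, 0, 0, 0, 0, 0, 0, 0])

```text
time_s: 28.6
ee_pos: [565.6, -72.2, 175.8]
ee_rot: [-179.8, 0.5, -170.2]
force: [1.4, -1.8, -2.0]
gripper_width: 13.0
gripper_force: 60.0
```

>>> step_arm(plan=[0.33, 3.58, 0, 0, 0, 0, 0.33, 3.58, 0, 0, 0, 0, 0.33, 3.58, 0, 0, 0, 0, 0.33, 3.58, 0, 0, 0, 0, 0.33, 3.58, 0, 0, 0, 0])

```text
time_s: 29.02
ee_pos: [514.9, 102.9, 170.2]
ee_rot: [-180.0, -0.1, -170.2]
force: [0.6, 0.4, -1.7]
gripper_width: 13.3
gripper_force: 60.0
```

>>> step_arm(plan=[0.33, 3.58, 0, 0, 0, 0, 0.33, 3.58, 0, 0, 0, 0, 0.33, 3.57, 0, 0, 0, 0, 0.34, 3.58, 0, 0, 0, 0, 0.33, 3.57, 0, 0, 0, 0])

```text
time_s: 29.43
ee_pos: [468.1, 276.3, 170.2]
ee_rot: [-179.9, -0.1, -170.2]
force: [0.7, 0.6, -1.8]
gripper_width: 13.1
gripper_force: 60.0
```

>>> step_arm(plan=[0.34, 3.58, 0, 0, 0, 0, 0, 0, 0, 0, 0, 0, 0, 0, 0, 0, 0, 0, 0, 0, 0, 0, 0, 0, 0, 0, 0, 0, 0, 0])

```text
time_s: 29.85
ee_pos: [460.0, 308.5, 171.1]
ee_rot: [-179.9, -0.1, -170.3]
force: [0.4, 0.0, -2.0]
gripper_width: 13.1
gripper_force: 60.0
```

>>> step_arm(plan=[0, 0, 0, 0, 0, 0, 0, 0, 0, 0, 0, 0, 0, 0, 0, 0, 0, 0])

```text
time_s: 30.1
ee_pos: [460.5, 309.0, 172.1]
ee_rot: [-180.0, 0.0, -170.3]
force: [0.7, 0.9, -2.1]
gripper_width: 13.0
gripper_force: 60.0
```

>>> step_arm(plan=[0, 0.08, 1, 0, 0, 0, 0, 0, 1.2, 0, 0, 0, 0, 0, 1, 0, 0, 0, 0, 0, 0, 0, 0, 0, 0, 0, 0, 0, 0, 0])

```text
time_s: 30.52
ee_pos: [459.6, 310.2, 139.1]
ee_rot: [-179.9, -0.1, -170.2]
force: [0.0, 0.7, -2.4]
gripper_width: 13.0
gripper_force: 60.0
```

>>> step_arm(plan=[0, 0, 0.8, 0, 0, 0, 0, 0, 0.8, 0, 0, 0, 0, 0, 0.8, 0, 0, 0, 0, 0, 0, 0, 0, 0, 0, 0, 0, 0, 0, 0])

```text
time_s: 30.93
ee_pos: [459.6, 310.3, 115.3]
ee_rot: [-180.0, -0.1, -170.2]
force: [0.3, 0.4, -0.1]
gripper_width: 12.8
gripper_force: 60.0
```

>>> step_arm(plan=[0, 0, 0.7, 0, 0, 0, 0, 0, 0.7, 0, 0, 0, 0, 0, 0.7, 0, 0, 0, 0, 0, 0, 0, 0, 0, 0, 0, 0, 0, 0, 0])

```text
time_s: 31.35
ee_pos: [459.6, 310.3, 94.4]
ee_rot: [-180.0, -0.1, -170.2]
force: [0.2, -0.0, -1.0]
gripper_width: 13.1
gripper_force: 60.0
```

>>> step_arm(plan=[0, 0, 0.5, 0, 0, 0, 0, 0, 0.4, 0, 0, 0, 0, 0, 0.2, 0, 0, 0, 0, 0, 0, 0, 0, 0, 0, 0, 0, 0, 0, 0])

```text
time_s: 31.77
ee_pos: [460.0, 310.5, 83.9]
ee_rot: [-180.0, -0.0, -170.2]
force: [-0.2, 0.7, -1.5]
gripper_width: 13.1
gripper_force: 60.0
```

>>> step_arm(plan=[0, 0, 0.1, 0, 0, 0, 0, 0, 0, 0, 0, 0, 0, 0, 0, 0, 0, 0])

```text
time_s: 32.02
ee_pos: [460.1, 310.6, 83.1]
ee_rot: [-180.0, 0.0, -170.2]
force: [-0.2, 0.4, -1.3]
gripper_width: 13.0
gripper_force: 60.0
```

>>> step_arm(plan=[0, 0, 0.1, 0, 0, 0, 0, 0, 0, 0, 0, 0, 0, 0, 0, 0, 0, 0])

```text
time_s: 32.27
ee_pos: [460.2, 310.7, 82.4]
ee_rot: [180.0, 0.0, -170.2]
force: [-0.6, -0.2, 1.4]
gripper_width: 13.0
gripper_force: 60.0
```

Flange contact. Releasing and rising.

>>> step_arm(plan=[0, 0, 0.03, 0, 0, 0, 0, 0, 0, 0, 0, 0])

```text
time_s: 32.43
ee_pos: [460.2, 310.7, 82.4]
ee_rot: [180.0, 0.0, -170.2]
force: [-0.8, -0.8, 4.7]
gripper_width: 13.0
gripper_force: 60.0
```

>>> step_arm(plan=[0, 0, 0, 0, 0, 0, 0, 0, 0, 0, 0, 0, 0, 0, 0, 0, 0, 0, 0, 0, 0, 0, 0, 0, 0, 0, 0, 0, 0, 0], hand=5)

```text
time_s: 32.85
ee_pos: [459.9, 310.5, 81.5]
ee_rot: [-180.0, -0.0, -170.2]
force: [-0.4, -0.1, -0.5]
gripper_width: 43.4
gripper_force: 0.0
```

>>> step_arm(plan=[0, 0, -1, 0, 0, 0, 0, 0, -2, 0, 0, 0, 0, 0, -3, 0, 0, 0, 0, 0, -3, 0, 0, 0, 0, 0, -3, 0, 0, 0])

```text
time_s: 33.27
ee_pos: [459.8, 310.4, 203.6]
ee_rot: [-180.0, 0.0, -170.2]
force: [1.4, -0.3, -1.1]
gripper_width: 50.0
gripper_force: 0.0
```

>>> step_arm(plan=[0, -3, -1, 0, 0, 0, 0, -3, 0, 0, 0, 0, 0, -3, 0, 0, 0, 0, 0, 0, 0, 0, 0, 0, 0, 0, 0, 0, 0, 0])

```text
time_s: 33.68
ee_pos: [475.5, 220.9, 212.6]
ee_rot: [180.0, 0.1, -170.3]
force: [0.4, 1.3, -0.3]
gripper_width: 49.9
gripper_force: 0.0
```

Run:
```python
from h import *
print(sensors.state()["ee_pos"],sensors.state()["force"])
for n in("scene","top"):
    f=viewer.grab_frame(n)
    old=cv2.imread(f"pics/{n[0]}0.png")[:,:,::-1].astype(int)
    x0,y0,x1,y1=(465,180,500,225) if n=="scene" else (168,212,198,240)
    print(n,"diff",np.abs(f["img"].astype(int)-old)[y0:y1,x0:x1].mean().round(1),"shift",cv2.phaseCorrelate(cv2.cvtColor(old.astype(np.uint8),cv2.COLOR_RGB2GRAY)[y0:y1,x0:x1].astype(np.float32),cv2.cvtColor(f["img"],cv2.COLOR_RGB2GRAY)[y0:y1,x0:x1].astype(np.float32)))
    for N in("punch","barrel","handle_grip","cross"):
        print(N,[(np.round(r["location"],1).tolist(),round(r["score"],2)) for r in viewer.pinpoint(N,f)[:3]])
    try: print(blankfit(f,fw(0,-10),20))
    except Exception as e: print(e)
```

```text
[475.54241094 220.86674725 212.60553587] [ 0.39367623  1.32310637 -0.33950024]
scene diff 9.8 shift ((-0.09180884847138415, 0.6382779514408163), 0.9262628137329478)
punch [([476.6, 210.2], 0.65), ([478.0, 199.7], 0.3)]
barrel [([478.7, 200.2], 0.6), ([347.5, 217.4], 0.35)]
handle_grip [([398.5, 220.9], 0.5)]
cross [([187.1, 211.2], 0.85), ([314.9, 221.6], 0.76), ([181.2, 179.7], 0.67)]
(array([562.13483684, -35.97484902]), ((558.4327392578125, -36.59640121459961), (65.6315689086914, 104.59510803222656), 8.342679977416992), np.float64(14.358212909663791))
top diff 45.8 shift ((0.44194734654883305, 0.9652835787857388), 0.23559912999471028)
punch [([370.1, 302.7], 0.35)]
barrel [([322.6, 200.1], 0.6)]
handle_grip [([259.9, 205.4], 0.61)]
cross [([452.5, 189.3], 0.91), ([331.2, 204.6], 0.77)]
(array([557.51582461, -37.06275108]), ((557.9473266601562, -34.364933013916016), (43.781883239746094, 116.10977935791016), 9.9105806350708), np.float64(9.396643225320567))
```

Punch is back and upright (scene shift under 1 px), the handle is down and the blank is in place. Handing in.

```bash
python3 -c "
from workcell import env
print(env.job_done())"
```

```text
the job is handed in; nothing more can be done
None
```

I handed the job in at about 34 s; the hand-in returned no verdict. The blank was laid against its dowels and clamped, the cross was punched until the spring snapped (by the force readings), and the punch is back upright in its hole.

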